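Unstack the samples and set each at its own station

TASK

Take the two stacks of samples apart and put each sample upright, centred, on its own place: the yellow-capped jar on the steel pan of the white balance, the green-capped jar on the round plate of the blue stirrer, the blue-lidded tub flat in the light blue tray and the red-lidded tub flat in the red tray, both lying the same way round as their trays. Set everything down gently, never letting it drop or fall over, and leave the bowl of potatoes and the vial rack where they stand.

Things in the scene. Friction and masses are not known exactly. Their poses are not given: they have to be found in the camera images.
- tub_blue: Clear plastic food-sample tub with a strong blue lid, dark soil-like filling; 58 (its x) x 110 (its y) x 45 mm high, about 0.2 kg, loose, sides upright; the upper 10 mm is the lid, 1 mm proud of the body all round. Origin: centre of the underside, z up. At the start it stands on the bench with one of the jars standing on its lid.
- tub_red: Clear plastic food-sample tub with a red lid, tan filling; 58 (its x) x 110 (its y) x 45 mm high, about 0.2 kg, loose, sides upright; the upper 10 mm is the lid, 1 mm proud of the body all round. Origin: centre of the underside, z up. At the start it stands on the bench with one of the jars standing on its lid.
- jar_yellow: Small round glass jar with a yellow screw cap, pale grain filling; 56 mm across the cap, 55 mm across the body, 50 mm high (cap: the upper 16 mm), about 0.14 kg, loose. Origin: centre of the underside, z up. At the start it stands on the lid of one of the two tubs (underside 45 mm above the bench), roughly in the middle.
- jar_green: Small round glass jar with a green screw cap, brown filling; 56 mm across the cap, 55 mm across the body, 50 mm high (cap: the upper 16 mm), about 0.14 kg, loose. Origin: centre of the underside, z up. At the start it stands on the lid of one of the two tubs (underside 45 mm above the bench), roughly in the middle.
- balance: White laboratory balance, 125 (x) x 165 (y) mm, fixed; square steel pan 108 x 108 mm, its top 48 mm above the bench and above everything else of the balance. Origin: on the bench, straight below the pan's middle, z up. The housing reaches 64 mm to +y and 101 mm to -y, where the small display is.
- stirrer: Blue magnetic stirrer, switched off and cold, 125 (x) x 165 (y) mm, fixed; round black and dark steel plate 108 mm across, its top 55 mm above the bench and the highest part. Origin: on the bench, straight below the plate's middle, z up. The housing reaches 64 mm to +y and 101 mm to -y, where a flat knob is.
- tray_blue: Light blue shallow plastic tray, 110 (its x) x 170 (its y) mm outside, walls 4 mm thick and 8 mm high overall, inner floor 4 mm above the bench; fixed. Origin: centre of the underside, z up.
- tray_red: Red shallow plastic tray, 110 (its x) x 170 (its y) mm outside, walls 4 mm thick and 8 mm high overall, inner floor 4 mm above the bench; fixed. Origin: centre of the underside, z up.
- bowl: Bystander: round glass bowl of potatoes, 160 mm across, about 70 mm high, loose, 0.9 kg; leave it alone. Origin: centre of the underside.
- vial_rack: Bystander: white rack (90 x 120 mm) of six vials with dark blue caps, 79 mm high, loose, 0.8 kg; leave it alone. Origin: centre of the underside.

How it is judged:
By the outcome, as a careful person would: the job done as asked, in the order asked, and still so for the second after the job is handed in, with the robot touching nothing.
It also fails if it takes over 112 s, if anything falls off the work surface, if the arm or the gripper's body presses on something with over 40 N, if the wrist force passes 120 N, or if a joint passes its speed limit or range.

ROBOT

A 7-joint arm with a two-finger parallel gripper is mounted at the origin on the work surface. World frame = base frame: x ahead of the robot, y to its left, z up, the work surface at z = 0. Lengths are in m, angles in degrees, forces in N, time in s.
With the tool pointing down it reaches from about 0.425 to 0.875 m from the base axis. Payload 4.7 kg.
Tool frame: the origin (TCP) lies between the finger pads; the fingertips stand 25 mm ahead of it and the grasp point (between the pads) lies 6 mm ahead of it (env.tip_reach is the distance from the TCP to the fingertips, in m); z points along the fingers, y is the direction in which the jaws open and shut (so a half turn about z gives the same grasp; the last joint's range is limited). The gripper opens to 87 mm and grips with 3 to 60 N. Pads are 19 mm wide; open, the fingers measure 117 mm over their backs; the gripper's body (75 mm by 190 mm) begins 51 mm behind the grasp point.
Start: joints at [67.901, 18.392, -4.016, 83.108, 1.295, 78.541, -3.26], TCP at [0.253, -0.599, 0.248] pointing down, gripper open.
Joint ranges: [-163.93, 163.93], [-17.29, 119.83], [-79.2, 71.16], [3.27, 140.29], [-89.18, 269.18], [5.43, 117.66], [-154.24, 154.24]. Speed limits (degrees/s): [147.25, 147.25, 180, 180, 180, 180, 180].

INTERFACE

Orientations are given as [roll, pitch, yaw] about the fixed x, y, z axes, in that order (R = Rz(yaw) Ry(pitch) Rx(roll)).
In Python, from cell import env, viewer, job gives the robot as it stands.
- The arm moves only by the tool move_arm, never from a script. Its argument "steps" is a list of rows, each a list of 7 numbers: the finger opening in cm, from 0 to 8.7, then the shift along the tool's x, y, z in cm, then the turn, a rotation vector about the tool's x, y, z in rad. In form: [[fingers, tx, ty, tz, wx, wy, wz], ...]. A call has 1 to 5 rows; each row shifts and turns the commanded pose from where the row before left it, along the tool's axes as they then stand; what a row does not reach is not made up. A row lasts 1/12 s, in which the tool goes at most 41.7 mm and 7.16 degrees, less where a joint would pass 70% of its speed; a pose out of reach is approached as far as the arm can. A call is refused whole if a number of a shift passes 4.17 or a number of a turn 0.125, either way. A call with a gripper value outside its range is refused whole. The fingers move at their own pace and stop on an object; "force" is the grip in N (left out, the last holds). Time passes only in rows, so rows that do not move let the fingers close. It gives the time, the measured TCP pose, the force and the opening at its end, in the units of the state.
- env.get_obs(): the state, without advancing time (a new reading comes with each control period).
- viewer.read_camera(name): name is "scene" or "top" or "wrist"; returns a dict with "img" (384x512x3 uint8, red, green, blue), "vfov" (degrees; the focal length in pixels is half the picture's height over the tangent of half this angle, whatever the lens; pixels are square), "cx", "cy" (the principal point, pixels), "extrinsics" (4x4, takes a point from world to camera coordinates); the wrist camera has in their place "mount" (4x4, takes a point from camera to tool coordinates, whose origin is the TCP and whose axes are the flange's). Camera axes: x right, y down, z forward; pixel columns grow to the right and rows downward; lengths in m; the calibration is good to about 2 mm. The wrist camera is an equidistant fisheye: a pixel r from the principal point sees the ray r / f radians off the axis. A picture is of the moment at which its call begins: read the wrist's pose just before it. There is no depth.
- job.sign_off(): hands the job in, once; it reports no verdict.
The state is a dict: "time_s": time; "qpos": joint angles; "joint_velocities": joint speeds; "effort": joint torques, N m; "tool_pos": TCP position; "tool_rot": TCP orientation; "force": force on the tool from outside, world axes, zero at the start; "wrist_torque": the same for the moment, N m; "grip_width": finger opening in m.
Only numpy, scipy, OpenCV 4.12 (cv2) and the standard library are available. Lean on these libraries where they do the work, as an engineer would, in place of code of your own. Each camera call takes 0.05 s, during which the arm holds its last target.

## Working session

There is one attempt and no reset: what is moved stays moved. The work goes in short steps, Python scripts to look and compute and a tool call to move; the robot and the scene stay as the last step left them, time stands still between calls to the robot, and variables do not carry over. Pictures are saved under pics/ and viewed, and the job is handed in when it is done.

Besides the shell and the picture viewer there is one more tool, called as name(argument=value, ...), one argument or row to a line, values as JSON. move_arm: Moves the arm, as the interface text tells. Its arguments: {"type":"object","properties":{"steps":{"type":"array"},"force":{"type":"number"}},"required":["steps"]}

```bash
ls; mkdir -p pics
python3 - <<'E'
from cell import env, viewer, job
import cv2
o=env.get_obs(); print(o, env.tip_reach)
for n in ("scene","top","wrist"):
    c=viewer.read_camera(n); cv2.imwrite(f"pics/{n}0.png",c["img"][:,:,::-1])
    print(n,{k:v for k,v in c.items() if k!="img"})
E
```

```text
pics
{'time_s': 0.0, 'qpos': array([67.90106421, 18.43789034, -4.01487087, 83.17718608,  1.29794012,
       78.54084298, -3.26052291]), 'joint_velocities': array([-0.00152076,  0.01189383, -0.02005469,  0.00074871, -0.14221159,
        0.11304454, -0.06616409]), 'effort': array([-4.13809948e-04, -4.91282952e+01, -4.04176796e-01, -3.12528491e+01,
       -6.38306653e-02,  4.34051862e-02,  1.54695485e-04]), 'tool_pos': array([ 0.25273012, -0.59828665,  0.24645464]), 'tool_rot': array([-1.79889489e+02,  8.98815512e-03,  2.29081817e+01]), 'force': array([0.39670352, 0.56157941, 0.28519012]), 'wrist_torque': array([-0.00216559, -0.06976528,  0.02833529]), 'grip_width': 0.08716285098927001} 0.025
scene {'vfov': 46.73949652197066, 'cx': 255.08268350226132, 'cy': 194.67725932002733, 'extrinsics': array([[-0.30711695,  0.95162592,  0.0093433 ,  0.17026005],
       [ 0.73553137,  0.24358401, -0.63218703, -0.36171628],
       [-0.60388143, -0.18728306, -0.77475949,  2.12384964],
       [ 0.        ,  0.        ,  0.        ,  1.        ]])}
top {'vfov': 53.90231057162103, 'cx': 256.2197581125919, 'cy': 189.18025758060764, 'extrinsics': array([[ 0.01442628, -0.99979654, -0.01409815,  0.00615406],
       [-0.98361765, -0.0116562 , -0.17989009,  0.55820049],
       [ 0.17968916,  0.01646233, -0.98358568,  1.35582703],
       [ 0.        ,  0.        ,  0.        ,  1.        ]])}
wrist {'vfov': 65.70646984690485, 'cx': 255.2370961674732, 'cy': 189.8624748401207, 'mount': array([[ 5.50256900e-04, -9.64014600e-01, -2.65848732e-01,
         7.20153325e-02],
       [ 9.99999848e-01,  5.19491555e-04,  1.86043291e-04,
         5.66576580e-04],
       [-4.12422776e-05, -2.65848793e-01,  9.64014739e-01,
        -1.38130126e-01],
       [ 0.00000000e+00,  0.00000000e+00,  0.00000000e+00,
         1.00000000e+00]])}
```

Run:
```python
import cv2
for n in ("scene","top","wrist"):
    a=cv2.imread(f"pics/{n}0.png"); cv2.imwrite(f"pics/{n}0b.png",cv2.resize(a,(800,600),interpolation=cv2.INTER_CUBIC))
```

```text
(no output)
```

View pics/top0b.png

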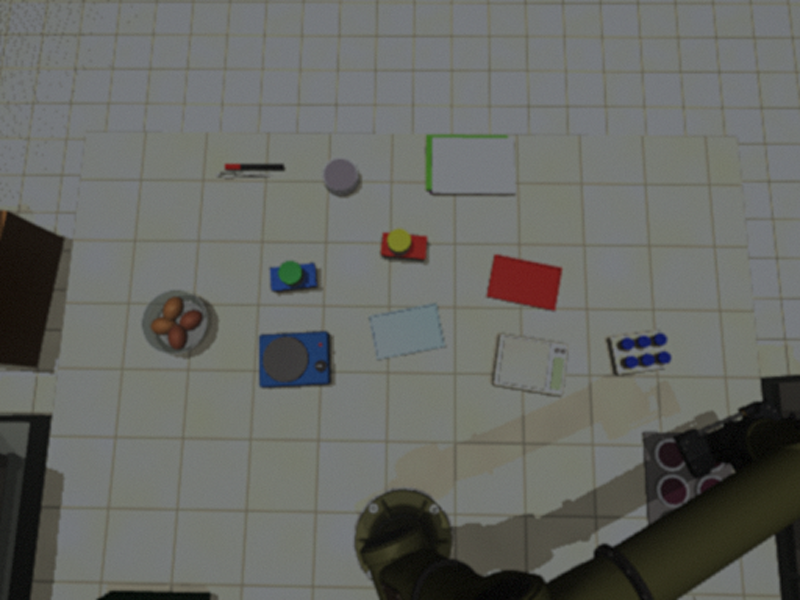

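View pics/scene0b.png

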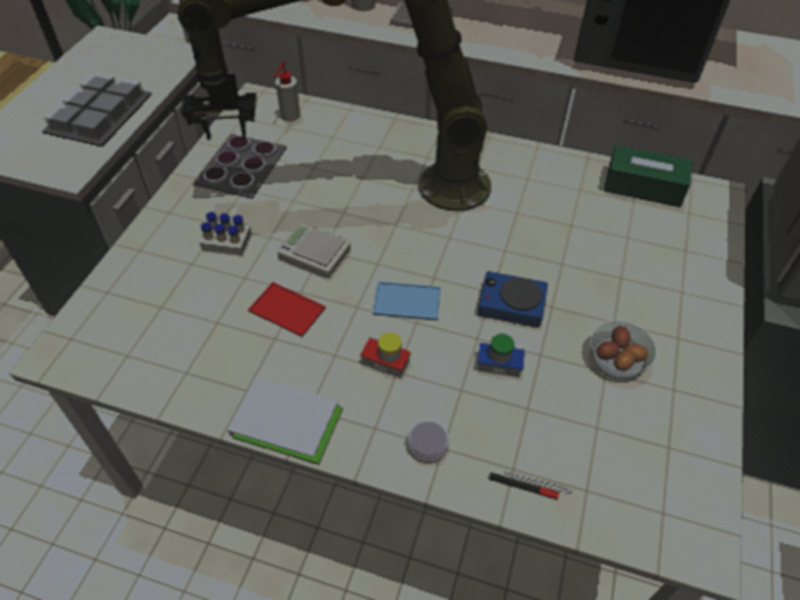

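View pics/wrist0b.png

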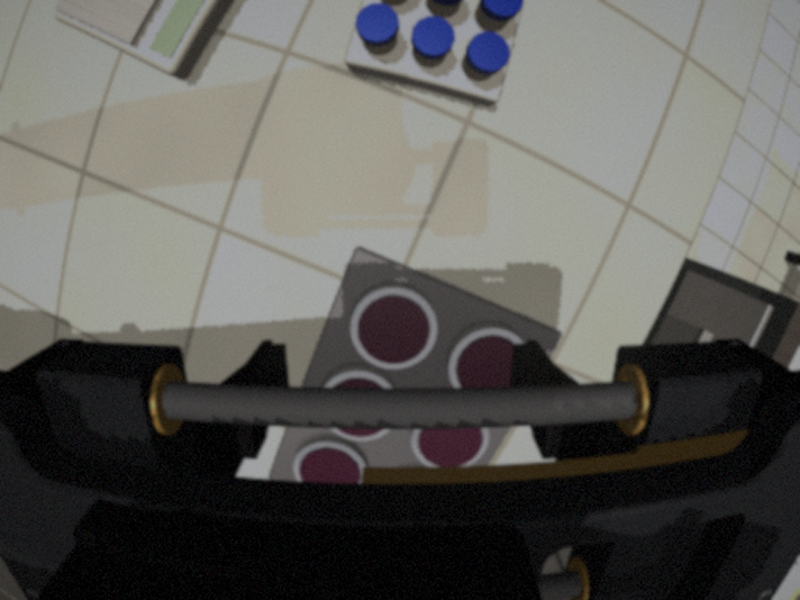

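```bash
cat > h.py <<'E'
import numpy as np, cv2
from scipy.spatial.transform import Rotation as R
def cam_ray(c,px,tool=None):
    """px Nx2 -> origin, dirs in world"""
    px=np.atleast_2d(px).astype(float)
    f=192/np.tan(np.radians(c["vfov"]/2))
    x=(px[:,0]-c["cx"])/f; y=(px[:,1]-c["cy"])/f
    if "mount" in c:
        r=np.hypot(x,y)+1e-12
        d=np.stack([np.sin(r)*x/r,np.sin(r)*y/r,np.cos(r)],1)
        T=np.eye(4);T[:3,:3]=R.from_euler("xyz",tool["tool_rot"],degrees=True).as_matrix();T[:3,3]=tool["tool_pos"]
        M=T@c["mount"]
    else:
        d=np.stack([x,y,np.ones_like(x)],1); M=np.linalg.inv(c["extrinsics"])
    return M[:3,3], d@M[:3,:3].T
def plane(c,px,z,tool=None):
    o,d=cam_ray(c,px,tool)
    t=(z-o[2])/d[:,2]
    return (o+d*t[:,None])[:,:2]
def proj(c,P,tool=None):
    P=np.atleast_2d(P)
    if "mount" in c:
        T=np.eye(4);T[:3,:3]=R.from_euler("xyz",tool["tool_rot"],degrees=True).as_matrix();T[:3,3]=tool["tool_pos"]
        E=np.linalg.inv(T@c["mount"])
    else: E=c["extrinsics"]
    Q=P@E[:3,:3].T+E[:3,3]
    f=192/np.tan(np.radians(c["vfov"]/2))
    if "mount" in c:
        rho=np.hypot(Q[:,0],Q[:,1])+1e-12; r=np.arctan2(rho,Q[:,2])
        return np.stack([c["cx"]+f*r*Q[:,0]/rho,c["cy"]+f*r*Q[:,1]/rho],1)
    return np.stack([c["cx"]+f*Q[:,0]/Q[:,2],c["cy"]+f*Q[:,1]/Q[:,2]],1)
E
python3 - <<'E'
from h import *
from cell import env, viewer, job
c=viewer.read_camera("top"); hsv=cv2.cvtColor(c["img"],cv2.COLOR_RGB2HSV)
s=1/1.5625
for n,p in dict(green=(290,270),yellow=(399,238),bluelid=(310,268),redlid=(420,240),trayb=(407,332),trayr=(524,282),pan=(520,360),plate=(285,360),stir=(320,345),bal=(558,385),bench=(450,300)).items():
    x,y=int(p[0]*s),int(p[1]*s); print(n,(x,y),hsv[y,x])
E
```

```text
green (185, 172) [ 65 150 100]
yellow (255, 152) [ 31 178 122]
bluelid (198, 171) [110 182 112]
redlid (268, 153) [  1 192 117]
trayb (260, 212) [ 96  31 124]
trayr (335, 180) [  1 192 117]
pan (332, 230) [ 43  15 121]
plate (182, 230) [30  4 58]
stir (204, 220) [171 120  89]
bal (357, 246) [ 44  53 116]
bench (288, 192) [ 53   8 122]
```

Run:
```python
from h import *
from cell import env, viewer, job
H={}
for n in ("top","scene"):
    c=viewer.read_camera(n); hsv=cv2.cvtColor(c["img"],cv2.COLOR_RGB2HSV).astype(int)
    h,s,v=hsv[...,0],hsv[...,1],hsv[...,2]
    masks=dict(green=((abs(h-65)<15)&(s>110),.095),yellow=((abs(h-30)<6)&(s>130),.095),
      blue=((abs(h-110)<10)&(s>140),.045),red=(((h<8)|(h>172))&(s>140)&(v>70),.045),trayb=((abs(h-98)<12)&(s>22)&(s<150)&(v>100),.008))
    for k,(m,z) in masks.items():
        nl,lab,st,ce=cv2.connectedComponentsWithStats(m.astype(np.uint8))
        for i in range(1,nl):
            if st[i,4]<60: continue
            cn=max(cv2.findContours((lab==i).astype(np.uint8),cv2.RETR_EXTERNAL,cv2.CHAIN_APPROX_NONE)[0],key=len)[:,0]
            zz=z
            if k=="red" and st[i,4]>1000 : zz=.008
            if k=="blue" and st[i,4]>900: zz=.05
            P=plane(c,cn,zz)
            r=cv2.minAreaRect((P*1000).astype(np.float32))
            print(n,k,st[i],"cent px",ce[i].round(1),"w",plane(c,ce[i],zz)[0].round(4),"rect",np.round(r[0],1),np.round(r[1],1),round(r[2],1))
```

```text
top green [178 168  16  14 167] cent px [185.5 174.4] w [0.6016 0.2712] rect [601.3 271.1] [48.5 54.8] 0.6
top yellow [249 147  14  15 167] cent px [255.2 153.7] w [0.6821 0.0184] rect [681.2  17.3] [53.2 47.7] 1.0
top blue [191 169  11  15 110] cent px [197.4 176.1] w [0.6068 0.2363] rect [607.1 240.7] [54.  37.6] 0.7
top blue [173 172  13  14  93] cent px [177.2 179.6] w [0.5922 0.3121] rect [598.  306.1] [53.8 41. ] 9.3
top blue [167 213  44  34 631] cent px [193.  229.8] w [0.4044 0.2437] rect [405.3 261.2] [119.3 158.1] 3.8
top red [244 149   8  15  62] cent px [246.5 157.8] w [0.68   0.0523] rect [687.   48.6] [55.2 26.5] 1.2
top red [259 151  14  15 151] cent px [266.9 158.2] w [ 0.6789 -0.0251] rect [681.4 -21.8] [47.4 56.3] 83.3
top red [ 312  163   47   35 1176] cent px [335.2 180.4] w [ 0.6039 -0.2891] rect [ 604.1 -288.8] [166.  106.7] 78.9
top trayb [ 236  194   49   36 1246] cent px [260.  211.5] w [ 0.4799 -0.0015] rect [480.1  -1. ] [109.4 167.8] 11.8
scene green [392  94  50  24 408] cent px [420.  105.7] w [-0.1706  0.5639] rect [-169.2  547.5] [107.7 219.9] 0.5
sce
[... 640 characters left out ...]
0. ] [53.  51.9] 11.5
scene red [160 182  47  33 837] cent px [183.3 197.4] w [ 0.6355 -0.2725] rect [ 633.6 -273.8] [162.3 104.4] 78.6
scene red [231 217  31  20 203] cent px [245.4 227.2] w [0.6942 0.0063] rect [688.9   8.6] [107.3  56.1] 85.2
scene trayb [238 180  45  24 886] cent px [260.1 191.5] w [ 0.4814 -0.0019] rect [479.9  -2.1] [112.1 173.4] 11.9
scene trayb [168 255  21  16  73] cent px [177.5 264.1] w [ 0.9009 -0.1831] rect [ 910.4 -183.3] [73.4 60.4] 52.2
scene trayb [188 266  20  23 103] cent px [197.2 277.9] w [ 0.9305 -0.0939] rect [ 924.4 -100.3] [92.8 54.5] 7.2
scene trayb [ 31 298  17  16  89] cent px [ 39.5 305.5] w [ 1.1933 -0.5597] rect [1191.3 -557.5] [50.5 48. ] 88.5
```

```bash
cat > plan.py <<'E'
import sys
from h import *
from cell import env
# usage: plan.py x y z yaw fingers_cm [vmax mm/row]
def plan(x,y,z,yaw,g,vmax=40.,o=None):
    o=o or env.get_obs()
    p=o["tool_pos"].copy(); r=R.from_euler("xyz",o["tool_rot"],degrees=True)
    tgt=np.array([x,y,z]); rt=R.from_euler("xyz",[180,0,yaw],degrees=True)
    w=(r.inv()*rt).as_rotvec(); d=tgt-p
    n=max(int(np.ceil(np.linalg.norm(d)*1000/vmax)),int(np.ceil(np.linalg.norm(w)/.118)),1)
    rows=[]
    for i in range(n):
        # remaining
        t=r.inv().apply((tgt-p)/(n-i)); ww=(r.inv()*rt).as_rotvec()/(n-i)
        t=np.round(t*100,2); ww=np.round(ww,3)
        rows.append([g]+[float(a) for a in t]+[float(a) for a in ww])
        p=p+r.apply(t/100); r=r*R.from_rotvec(ww)
    print(o["tool_pos"].round(4),o["tool_rot"].round(2),"F",o["force"].round(1),"g",round(o["grip_width"],4),"t",round(o["time_s"],2))
    for i in range(0,n,5): print(str(rows[i:i+5]).replace(".0,",",").replace(".0]","]"))
if __name__=="__main__":
    a=[float(s) for s in sys.argv[1:]]; plan(*a)
E
python3 plan.py 0.64 -0.06 0.25 85 8.7
```

```text
[ 0.2529 -0.5986  0.2472] [-179.97    0.     22.91] F [-0.5  0.6 -0.7] g 0.0869 t 0.3
[[8.7, 3.33, -2.03, -0.02, -0, -0, -0.064], [8.7, 3.45, -1.82, -0.02, -0, -0, -0.064], [8.7, 3.56, -1.59, -0.01, -0, -0, -0.064], [8.7, 3.66, -1.36, -0.02, -0, -0, -0.064], [8.7, 3.74, -1.12, -0.01, -0, -0, -0.064]]
[[8.7, 3.8, -0.88, -0.02, -0, -0, -0.064], [8.7, 3.85, -0.64, -0.01, -0, -0, -0.064], [8.7, 3.88, -0.39, -0.02, -0, -0, -0.064], [8.7, 3.9, -0.14, -0.01, -0, -0, -0.064], [8.7, 3.9, 0.11, -0.02, -0, -0, -0.063]]
[[8.7, 3.89, 0.36, -0.01, -0, -0, -0.064], [8.7, 3.85, 0.6, -0.02, -0, -0, -0.063], [8.7, 3.81, 0.85, -0.01, -0, -0, -0.064], [8.7, 3.75, 1.09, -0.02, -0, -0, -0.063], [8.7, 3.67, 1.32, -0.01, -0, -0, -0.064]]
[[8.7, 3.58, 1.55, -0.02, -0, -0, -0.063], [8.7, 3.48, 1.77, -0.01, -0, -0, -0.064]]
```

move_arm(
  steps=[
    [8.7, 3.3, -2.0, 0, 0, 0, -0.064],
    [8.7, 3.45, -1.8, 0, 0, 0, -0.064],
    [8.7, 3.55, -1.6, 0, 0, 0, -0.064],
    [8.7, 3.65, -1.35, 0, 0, 0, -0.064],
    [8.7, 3.75, -1.1, 0, 0, 0, -0.064],
  ],
  force=25,
)

```text
time_s: 0.72
tool_pos: [0.3675, -0.4395, 0.2476]
tool_rot: [180.0, 0.0, 41.4]
force: [0.1, -0.6, 0.2]
grip_width: 0.087
```

```bash
cat > shot.py <<'E'
import sys
from h import *
from cell import env, viewer
import pickle
n=sys.argv[1]; cam=sys.argv[2] if len(sys.argv)>2 else "wrist"
o=env.get_obs(); c=viewer.read_camera(cam)
pickle.dump((o,c),open(f"pics/{n}.pkl","wb"))
cv2.imwrite(f"pics/{n}.png",cv2.resize(c["img"][:,:,::-1],(800,600),interpolation=cv2.INTER_CUBIC))
print(o["tool_pos"].round(4),o["tool_rot"].round(2),o["force"].round(1),round(o["grip_width"],4),round(o["time_s"],2), np.abs(o["joint_velocities"]).max().round(1))
E
python3 plan.py 0.64 -0.06 0.25 85 8.7
```

```text
[ 0.3675 -0.4395  0.2476] [1.7998e+02 1.0000e-02 4.1400e+01] F [ 0.1 -0.6  0.2] g 0.087 t 0.72
[[8.7, 3.79, -0.87, -0.02, 0, 0, -0.063], [8.7, 3.84, -0.63, -0.02, 0, 0, -0.063], [8.7, 3.87, -0.39, -0.02, 0, 0, -0.063], [8.7, 3.89, -0.14, -0.02, 0, 0, -0.064], [8.7, 3.89, 0.11, -0.02, 0, 0, -0.063]]
[[8.7, 3.88, 0.35, -0.02, 0, 0, -0.064], [8.7, 3.85, 0.6, -0.02, 0, 0, -0.063], [8.7, 3.8, 0.84, -0.02, 0, 0, -0.064], [8.7, 3.74, 1.08, -0.02, 0, 0, -0.063], [8.7, 3.67, 1.32, -0.02, 0, 0, -0.064]]
[[8.7, 3.57, 1.55, -0.02, 0, 0, -0.063], [8.7, 3.47, 1.77, -0.03, 0, 0, -0.064]]
```

Good tracking. Continue, with a picture on the way (balance / red tray in view).

move_arm(
  steps=[
    [8.7, 3.8, -0.85, 0, 0, 0, -0.063],
    [8.7, 3.85, -0.65, 0, 0, 0, -0.063],
    [8.7, 3.85, -0.4, 0, 0, 0, -0.063],
    [8.7, 3.9, -0.15, 0, 0, 0, -0.064],
    [8.7, 3.9, 0.1, 0, 0, 0, -0.063],
  ],
)

```text
time_s: 1.13
tool_pos: [0.4813, -0.2815, 0.2478]
tool_rot: [180.0, 0.0, 59.5]
force: [1.9, -1.0, 0.3]
grip_width: 0.0869
```

```bash
python3 shot.py w1
```

```text
[ 0.4813 -0.2815  0.2478] [1.7996e+02 2.0000e-02 5.9520e+01] [ 1.9 -1.   0.3] 0.0869 1.13 28.1
```

View pics/w1.png

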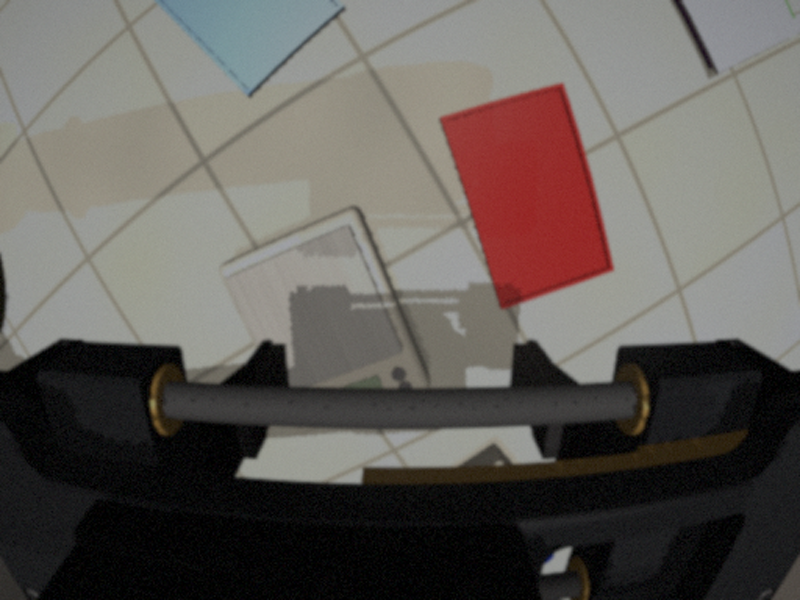

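move_arm(
  steps=[
    [8.7, 3.9, 0.35, 0, 0, 0, -0.064],
    [8.7, 3.85, 0.6, 0, 0, 0, -0.063],
    [8.7, 3.8, 0.85, 0, 0, 0, -0.064],
    [8.7, 3.75, 1.1, 0, 0, 0, -0.063],
    [8.7, 3.65, 1.3, 0, 0, 0, -0.064],
  ],
)

```text
time_s: 1.6
tool_pos: [0.5955, -0.1239, 0.2477]
tool_rot: [180.0, 0.0, 77.7]
force: [1.1, -0.4, -0.2]
grip_width: 0.0868
```

```bash
python3 shot.py w2
```

```text
[ 0.5955 -0.1239  0.2477] [1.7997e+02 2.0000e-02 7.7700e+01] [ 1.1 -0.4 -0.2] 0.0868 1.6 33.6
```

View pics/w2.png

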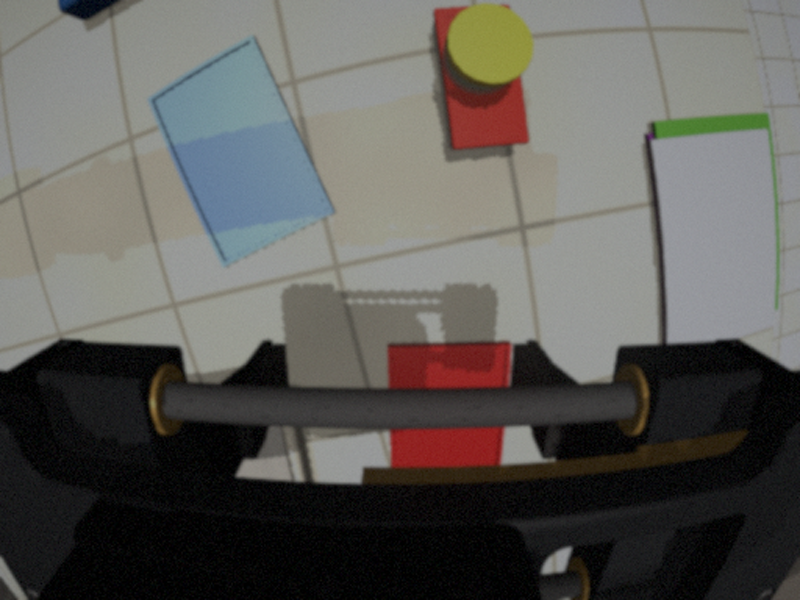

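```bash
cat > meas.py <<'E'
import sys,pickle
from h import *
def load(n): return pickle.load(open(f"pics/{n}.pkl","rb"))
def comps(c,k,amin=300):
    hsv=cv2.cvtColor(cv2.GaussianBlur(c["img"],(3,3),0),cv2.COLOR_RGB2HSV).astype(int); h,s,v=hsv[...,0],hsv[...,1],hsv[...,2]
    m=dict(green=(abs(h-65)<15)&(s>110),yellow=(abs(h-30)<7)&(s>120),blue=(abs(h-112)<12)&(s>150),red=((h<8)|(h>172))&(s>130)&(v>50),
      trayb=(abs(h-102)<16)&(s>32)&(s<150)&(v>70))[k]
    nl,lab,st,ce=cv2.connectedComponentsWithStats(m.astype(np.uint8))
    return [((lab==i).astype(np.uint8),st[i],ce[i]) for i in range(1,nl) if st[i,4]>amin]
def rect(n,k,z,amin=300):
    o,c=load(n)
    for m,st,ce in comps(c,k,amin):
        cn=max(cv2.findContours(m,cv2.RETR_EXTERNAL,cv2.CHAIN_APPROX_NONE)[0],key=len)[:,0]
        P=plane(c,cn,z,o)
        (cx,cy),(a,b),t=cv2.minAreaRect((P*1000).astype(np.float32))
        # long-axis direction angle
        la = t if a>b else t+90
        la=(la+90)%180-90
        u=None
        print(n,k,"z",z,"bbox",st,"cent",plane(c,ce,z,o)[0].round(4),"rect c",round(cx,1),round(cy,1),"size",round(max(a,b),1),round(min(a,b),1),"long axis",round(la,2))
def circ(n,k,z,amin=300):
    o,c=load(n)
    for m,st,ce in comps(c,k,amin):
        cn=max(cv2.findContours(m,cv2.RETR_EXTERNAL,cv2.CHAIN_APPROX_NONE)[0],key=len)[:,0]
        P=plane(c,cn,z,o); (x,y),(a,b),t=cv2.fitEllipse((P*1000).astype(np.float32))
        print(n,k,"z",z,"bbox",st,"ellipse c",round(x,1),round(y,1),"axes",round(a,1),round(b,1))
E
python3 - <<'E'
from meas import *
rect("w1","red",.008); rect("w2","trayb",.008,1000); rect("w2","red",.045); circ("w2","yellow",.095)
E
```

```text
w1 red z 0.008 bbox [ 283   54  109  143 9852] cent [ 0.6035 -0.2877] rect c 605.5 -291.4 size 167.8 109.0 long axis 78.95
w2 trayb z 0.008 bbox [  95   23  118  148 9716] cent [ 0.4843 -0.0053] rect c 480.8 -2.0 size 169.8 110.9 long axis -78.24
w2 red z 0.045 bbox [ 284   45   54   50 1839] cent [ 0.6812 -0.025 ] rect c 683.0 -18.2 size 59.0 57.1 long axis 84.85
w2 red z 0.045 bbox [ 249  220   78   30 2192] cent [ 0.6176 -0.2107] rect c 618.3 -211.7 size 97.4 40.1 long axis -12.7
w2 red z 0.045 bbox [ 250  273   72   27 1807] cent [ 0.6018 -0.2874] rect c 602.3 -288.5 size 97.4 43.2 long axis -12.32
w2 yellow z 0.095 bbox [ 286    3   54   52 2181] ellipse c 684.0 16.8 axes 52.7 55.0
```

```bash
python3 plan.py 0.684 0.0 0.21 85 8.7
python3 - <<'E'
from meas import *
o,c=load("w1"); a=c["img"][:,:,::-1][120:260,130:290]
cv2.imwrite("pics/bal_crop.png",cv2.resize(np.clip(a*1.6,0,255).astype(np.uint8),(800,700)[:1]+(600,) ,interpolation=cv2.INTER_CUBIC))
E
```

```text
[ 0.5995 -0.1138  0.2477] [179.83  -0.44  78.49] F [3.4 6.4 0.5] g 0.0869 t 1.65
[[8.7, 3.2, 1.5, 0.97, 0.001, -0.002, -0.028], [8.7, 3.16, 1.59, 0.96, 0.001, -0.002, -0.029], [8.7, 3.11, 1.68, 0.96, 0.001, -0.002, -0.028], [8.7, 3.07, 1.77, 0.95, 0, -0.001, -0.029]]
```

View pics/bal_crop.png

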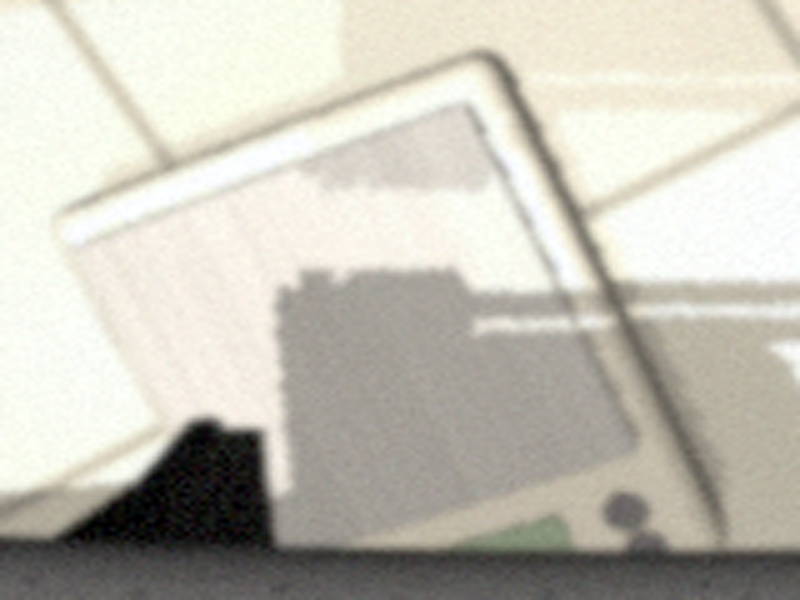

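Run:
```python
from meas import *
o,c=load("w1")
px=np.array([[75,247],[468,104],[637,447],[360,540]])/[5,600/140]+[130,120]-.4
P=plane(c,px,.048,o)*1000; print(P.round(1))
A,B,C,D=P
print(np.linalg.norm(A-B),np.linalg.norm(B-C),"AB ang",np.degrees(np.arctan2(*(B-A)[::-1])),"BC ang",np.degrees(np.arctan2(*(C-B)[::-1])),"centre",(A+C)/2)
```

```text
[[ 362.2 -217.8]
 [ 466.7 -234.5]
 [ 450.6 -338.5]
 [ 374.4 -329. ]]
105.83034527488124 105.21067188883661 AB ang -9.09596352102389 BC ang -98.81139470569327 centre [ 406.43956934 -278.12430579]
```

move_arm(
  steps=[
    [8.7, 3.2, 1.5, 1.0, 0, 0, -0.028],
    [8.7, 3.15, 1.6, 1.0, 0, 0, -0.028],
    [8.7, 3.1, 1.7, 1.0, 0, 0, -0.028],
    [8.7, 3.1, 1.7, 1.0, 0, 0, -0.028],
    [8.7, 0, 0, 0, 0, 0, 0],
  ],
)

```text
time_s: 2.07
tool_pos: [0.6815, -0.004, 0.2042]
tool_rot: [-179.8, -0.4, 84.6]
force: [-2.3, 0.4, -0.2]
grip_width: 0.0868
```

```bash
python3 shot.py w3
python3 - <<'E'
from meas import *
rect("w3","red",.045); circ("w3","yellow",.095)
E
```

```text
[ 0.6815 -0.004   0.2042] [-179.8    -0.39   84.55] [-2.3  0.4 -0.2] 0.0868 2.07 3.4
w3 red z 0.045 bbox [ 231  118   57   33 1251] cent [0.6905 0.0489] rect c 689.1 44.2 size 56.3 32.4 long axis -5.26
w3 red z 0.045 bbox [ 233  187   55   34 1171] cent [ 0.6833 -0.0339] rect c 683.2 -28.5 size 56.5 36.5 long axis -5.38
w3 yellow z 0.095 bbox [ 227  137   63   61 3074] ellipse c 685.3 18.6 axes 52.7 53.4
```

View pics/w3.png

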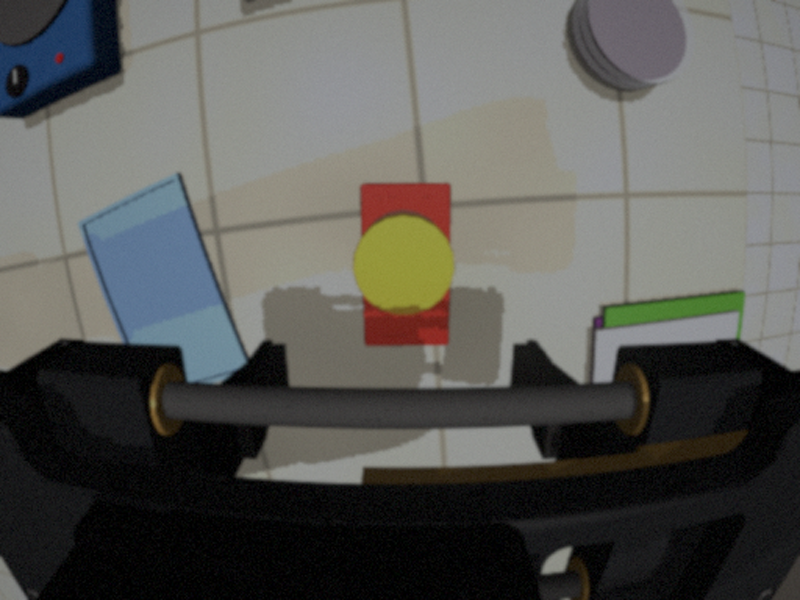

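```bash
python3 plan.py 0.685 0.0185 0.13 84.7 8.7
```

```text
[ 0.6806 -0.0076  0.2052] [-179.8    -0.2    84.37] F [-0.2  0.2 -0. ] g 0.0869 t 2.12
[[8.7, 1.31, 0.1, 3.77, -0.002, -0.002, -0.003], [8.7, 1.31, 0.1, 3.76, -0.002, -0.002, -0.003]]
```

move_arm(
  steps=[
    [8.7, 1.3, 0.1, 2.6, -0.002, -0.002, -0.003],
    [8.7, 1.3, 0.1, 2.6, -0.002, -0.002, -0.003],
    [8.7, 0, 0, 2.2, 0, 0, 0],
    [8.7, 0, 0, 0, 0, 0, 0],
  ],
)

```text
time_s: 2.45
tool_pos: [0.682, 0.0115, 0.1284]
tool_rot: [-179.7, 0.3, 84.3]
force: [0.2, -0.7, -0.6]
grip_width: 0.0871
```

```bash
python3 plan.py 0.685 0.0185 0.09 84.7 8.7 ; python3 shot.py w4;  python3 - <<'E'
from meas import *
circ("w4","yellow",.095)
E
```

```text
[0.682  0.0115 0.1284] [-179.74    0.34   84.32] F [ 0.2 -0.7 -0.6] g 0.0871 t 2.45
[[8.7, 0.75, 0.24, 3.84, -0.005, 0.006, -0.007]]
[0.682  0.0115 0.1284] [-179.74    0.34   84.32] [ 0.2 -0.7 -0.6] 0.0871 2.45 3.5
w4 yellow z 0.095 bbox [ 218  173   86   36 2239] ellipse c 686.8 33.5 axes 22.1 54.3
w4 yellow z 0.095 bbox [217 216  88  10 562] ellipse c 686.3 16.0 axes 5.2 57.5
```

View pics/w4.png

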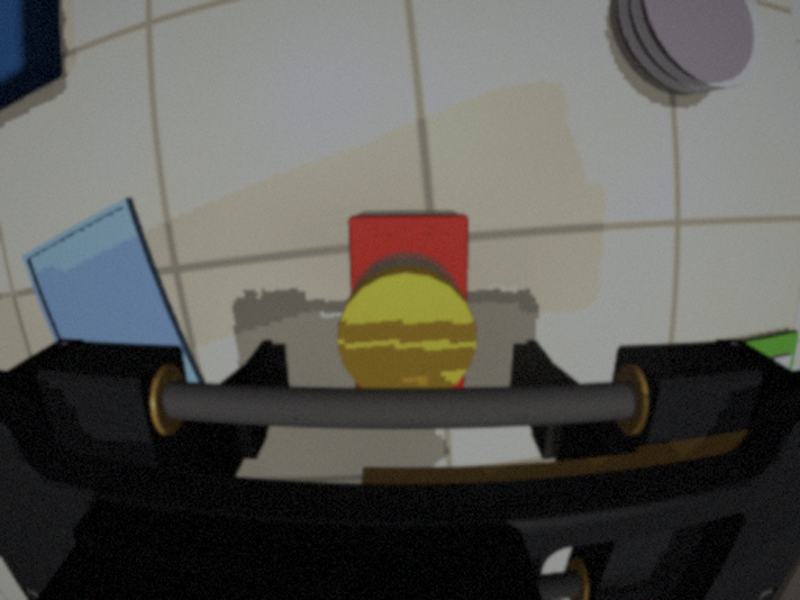

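move_arm(
  steps=[
    [8.7, 0.4, 0.15, 1.3, -0.003, 0.003, -0.004],
    [8.7, 0.35, 0.15, 1.3, -0.002, 0.003, -0.003],
    [8.7, 0, 0, 1.2, 0, 0, 0],
    [8.7, 0, 0, 0, 0, 0, 0],
    [8.7, 0, 0, 0, 0, 0, 0],
  ],
)

```text
time_s: 2.92
tool_pos: [0.6888, 0.0193, 0.0946]
tool_rot: [179.6, -0.1, 84.7]
force: [-0.4, 0.0, 0.5]
grip_width: 0.087
```

```bash
python3 plan.py 0.685 0.0185 0.09 84.7 8.7
```

```text
[0.6888 0.0193 0.0946] [ 1.7959e+02 -8.0000e-02  8.4720e+01] F [-0.4  0.   0.5] g 0.087 t 2.92
[[8.7, -0.12, -0.38, 0.45, 0.007, -0.001, 0]]
```

move_arm(
  steps=[
    [8.7, 0, -0.2, 0.4, 0.003, 0, 0],
    [8.7, 0, 0, 0, 0, 0, 0],
    [8.7, 0, 0, 0, 0, 0, 0],
  ],
)

```text
time_s: 3.17
tool_pos: [0.6876, 0.0198, 0.0918]
tool_rot: [179.6, -0.1, 84.7]
force: [-0.1, -0.4, 0.4]
grip_width: 0.0869
```

```bash
python3 plan.py 0.685 0.0185 0.09 84.7 8.7
```

```text
[0.6876 0.0198 0.0918] [ 1.7963e+02 -1.0000e-01  8.4730e+01] F [-0.1 -0.4  0.4] g 0.0869 t 3.17
[[8.7, -0.16, -0.24, 0.18, 0.006, -0.002, 0]]
```

move_arm(
  steps=[
    [6.5, 0, -0.2, 0.1, 0.006, 0, 0],
    [6.0, 0, 0, 0, 0, 0, 0],
    [5.0, 0, 0, 0, 0, 0, 0],
    [5.0, 0, 0, 0, 0, 0, 0],
    [5.0, 0, 0, 0, 0, 0, 0],
  ],
  force=20,
)

```text
time_s: 3.58
tool_pos: [0.6855, 0.0201, 0.0906]
tool_rot: [180.0, -0.1, 84.7]
force: [-0.3, -0.8, -0.3]
grip_width: 0.0611
```

move_arm(
  steps=[
    [5.0, 0, 0, 0, 0, 0, 0],
    [5.0, 0, 0, 0, 0, 0, 0],
    [5.0, 0, 0, 0, 0, 0, 0],
  ],
)

```text
time_s: 3.83
tool_pos: [0.6856, 0.0201, 0.0905]
tool_rot: [180.0, -0.1, 84.7]
force: [1.6, -0.6, -0.1]
grip_width: 0.0551
```

```bash
python3 shot.py w5
```

```text
[0.6856 0.0201 0.0905] [ 1.7998e+02 -1.1000e-01  8.4730e+01] [ 1.6 -0.6 -0.1] 0.0551 3.83 0.1
```

View pics/w5.png

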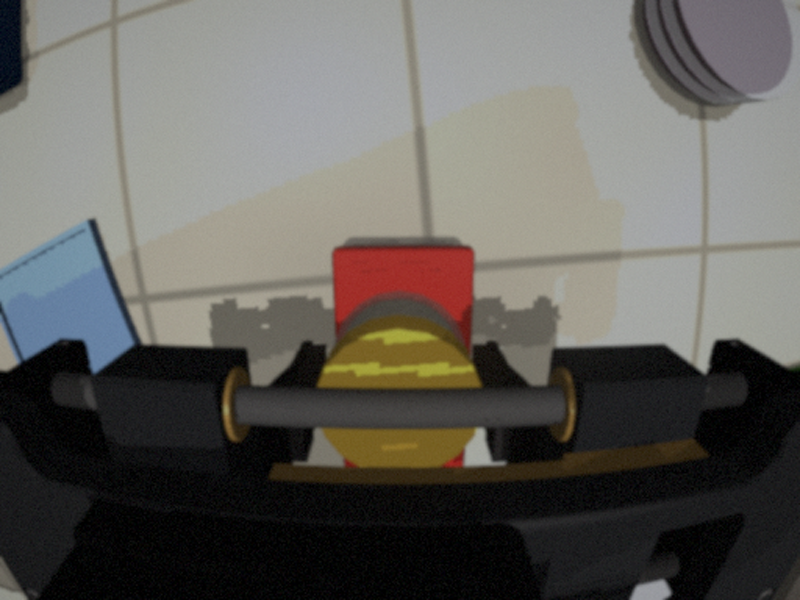

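move_arm(
  steps=[
    [5.0, 0, 0, 0, 0, 0, 0],
    [5.0, 0, 0, -0.6, 0, 0, 0],
    [5.0, 0, 0, -1.0, 0, 0, 0],
    [5.0, 0, 0, -1.5, 0, 0, 0],
    [5.0, 0, 0, -1.5, 0, 0, 0],
  ],
)

```text
time_s: 4.3
tool_pos: [0.6853, 0.0201, 0.1379]
tool_rot: [-180.0, -0.1, 84.7]
force: [0.2, -0.6, -1.5]
grip_width: 0.0557
```

```bash
python3 shot.py w6;python3 plan.py 0.55 -0.13 0.2 80 5 36
```

```text
[0.6853 0.0201 0.1379] [-1.7998e+02 -1.1000e-01  8.4740e+01] [ 0.2 -0.6 -1.5] 0.0557 4.3 17.1
[0.6876 0.0204 0.1423] [ 1.7965e+02 -1.5000e-01  8.4730e+01] F [ 1.1 -0.3  0.8] g 0.0554 t 4.35
[[5, -2.7, -2.05, -0.98, 0.001, -0, 0.014], [5, -2.73, -2.01, -0.98, 0.001, -0.001, 0.014], [5, -2.76, -1.97, -0.97, 0.001, -0, 0.014], [5, -2.79, -1.93, -0.97, 0.001, -0.001, 0.013], [5, -2.82, -1.9, -0.97, 0.001, -0, 0.014]]
[[5, -2.85, -1.86, -0.97, 0.001, -0.001, 0.013]]
```

View pics/w6.png

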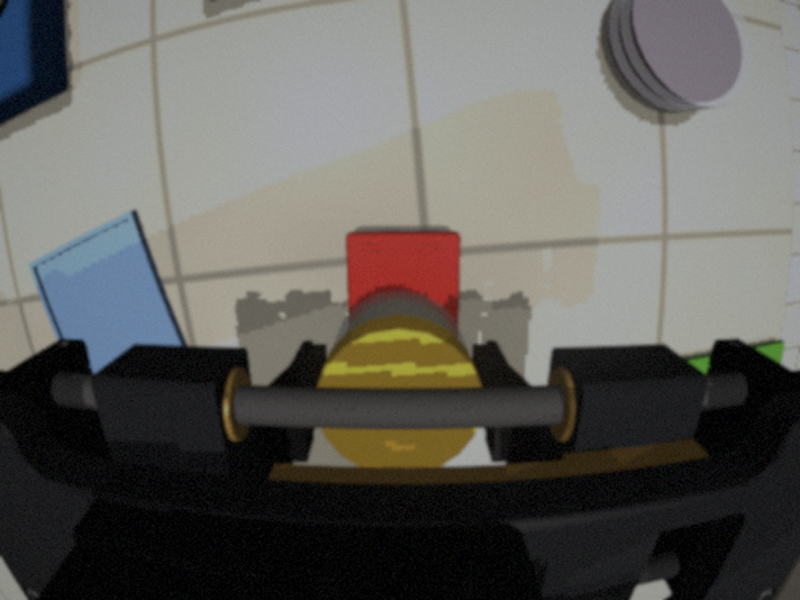

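```bash
cat > inhand.py <<'E'
from meas import *
def inhand(n,col,ztool_top,h=.016):
    o,c=load(n)
    E=np.linalg.inv(c["mount"]); f=192/np.tan(np.radians(c["vfov"]/2))
    m=[x for x in comps(c,col,100)]
    M=np.zeros((384,512),np.uint8)
    for x in m:M|=x[0]
    ys,xs=np.nonzero(M); col_=[(x,ys[xs==x].min()) for x in range(220,292)]
    def pr(P):
        Q=P@E[:3,:3].T+E[:3,3]; rho=np.hypot(Q[:,0],Q[:,1]); r=np.arctan2(rho,Q[:,2])
        return np.stack([c["cx"]+f*r*Q[:,0]/rho,c["cy"]+f*r*Q[:,1]/rho],1)
    for dx in (-.004,-.002,0,.002,.004):
        t=np.radians(np.arange(-60,61,5)); P=np.stack([dx+.028*np.cos(t),.028*np.sin(t),np.full(t.shape,ztool_top+h)],1)
        p=pr(P); 
        obs=np.array([dict(col_).get(int(round(a)),np.nan) for a in p[:,0]])
        print(dx,np.nanmedian(obs-p[:,1]).round(2),np.nanmean((obs-p[:,1])[8:17]).round(2))
E
python3 - <<'E'
from inhand import *
inhand("w6","yellow",-.0045)
inhand("w5","yellow",-.0045)
E
```

```text
-0.004 7.38 7.57
-0.002 10.95 11.18
0 14.55 14.81
0.002 18.21 18.47
0.004 21.92 22.16
-0.004 7.86 7.68
-0.002 11.48 11.29
0 15.32 14.92
0.002 18.99 18.58
0.004 22.69 22.27
```

move_arm(
  steps=[
    [5.0, -1.5, -1.5, -1.5, 0, 0, 0.014],
    [5.0, -2.7, -2.0, -1.5, 0, 0, 0.014],
    [5.0, -2.8, -2.0, -1.5, 0, 0, 0.014],
    [5.0, -2.8, -2.0, -1.0, 0, 0, 0.014],
    [5.0, -2.8, -1.9, 0, 0, 0, 0.014],
  ],
)

```text
time_s: 4.77
tool_pos: [0.5774, -0.0946, 0.1952]
tool_rot: [179.7, -0.1, 80.7]
force: [1.3, -0.0, -0.9]
grip_width: 0.0553
```

```bash
python3 plan.py 0.47 -0.19 0.2 65 5 36
```

```text
[ 0.5774 -0.0946  0.1952] [ 1.7966e+02 -7.0000e-02  8.0720e+01] F [ 1.3 -0.  -0.9] g 0.0553 t 4.77
[[5, -2.79, -2.27, -0.14, 0.001, -0.001, 0.069], [5, -2.94, -2.07, -0.13, 0.002, -0, 0.068], [5, -3.07, -1.86, -0.13, 0.001, -0.001, 0.069], [5, -3.19, -1.65, -0.13, 0.002, -0, 0.068]]
```

Run:
```python
from meas import *
o,c=load("w6"); E=np.linalg.inv(c["mount"]); f=192/np.tan(np.radians(c["vfov"]/2))
def pr(P):
    Q=P@E[:3,:3].T+E[:3,3]; rho=np.hypot(Q[:,0],Q[:,1]); r=np.arctan2(rho,Q[:,2])
    return np.stack([c["cx"]+f*r*Q[:,0]/rho,c["cy"]+f*r*Q[:,1]/rho],1)
S=5
im=np.clip(cv2.resize(c["img"][:,:,::-1][170:310,180:340],None,fx=S,fy=4,interpolation=cv2.INTER_CUBIC).astype(float)*1.6,0,255).astype(np.uint8)
t=np.radians(np.arange(0,360,2))
for z,col,r in ((-.0045,(255,255,255),.028),(.0115,(0,255,0),.028),(.0455,(255,0,255),.0275)):
    p=pr(np.stack([r*np.cos(t),r*np.sin(t),np.full(t.shape,z)],1))
    cv2.polylines(im,[np.round((p-[180,170]+.5)*[S,4]).astype(np.int32)],True,col,1)
cv2.imwrite("pics/ov6.png",im)
```

```text
(no output)
```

View pics/ov6.png

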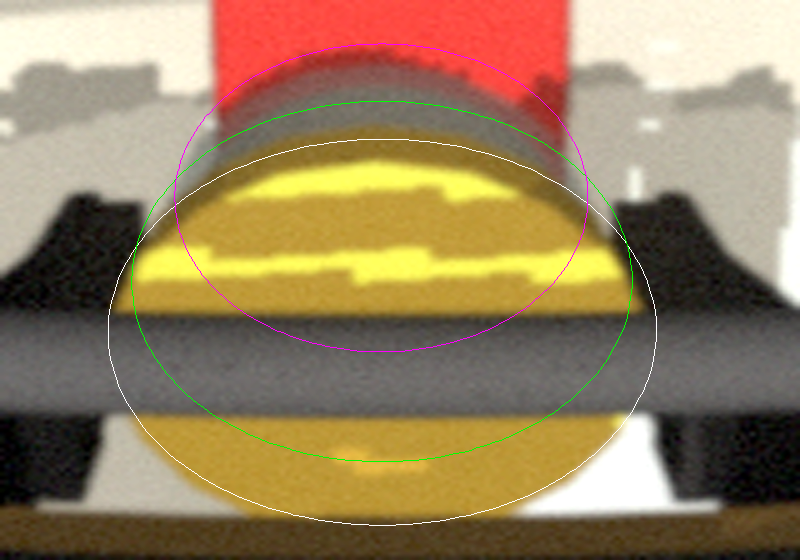

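```bash
python3 plan.py 0.4073 -0.2768 0.15 57 5 38
```

```text
[ 0.5774 -0.0946  0.1952] [ 1.7966e+02 -7.0000e-02  8.0720e+01] F [ 1.3 -0.  -0.9] g 0.0553 t 4.77
[[5, -2.96, -1.98, 0.63, 0.001, -0, 0.059], [5, -3.07, -1.8, 0.63, 0.001, -0, 0.059], [5, -3.18, -1.62, 0.63, 0.001, -0, 0.059], [5, -3.27, -1.43, 0.64, 0.001, -0.001, 0.059], [5, -3.34, -1.23, 0.64, 0.001, -0, 0.059]]
[[5, -3.41, -1.04, 0.64, 0, -0.001, 0.059], [5, -3.46, -0.83, 0.64, 0.001, -0, 0.06]]
```

move_arm(
  steps=[
    [5.0, -2.95, -2.0, 0.6, 0, 0, 0.059],
    [5.0, -3.05, -1.8, 0.6, 0, 0, 0.059],
    [5.0, -3.2, -1.6, 0.6, 0, 0, 0.059],
    [5.0, -3.25, -1.4, 0.6, 0, 0, 0.059],
    [5.0, -3.35, -1.25, 0.6, 0, 0, 0.059],
  ],
)

```text
time_s: 5.18
tool_pos: [0.4546, -0.2248, 0.1622]
tool_rot: [179.9, -0.1, 63.7]
force: [0.3, -0.1, -1.0]
grip_width: 0.0555
```

```bash
python3 plan.py 0.4073 -0.2768 0.13 57 5 38
```

```text
[ 0.4546 -0.2248  0.1622] [ 1.7988e+02 -7.0000e-02  6.3680e+01] F [ 0.3 -0.1 -1. ] g 0.0555 t 5.18
[[5, -2.25, -0.65, 1.07, 0.001, -0, 0.039], [5, -2.28, -0.55, 1.07, 0, -0.001, 0.039], [5, -2.29, -0.47, 1.07, 0.001, -0, 0.039]]
```

move_arm(
  steps=[
    [5.0, -1.8, -0.6, 1.0, 0, 0, 0.039],
    [5.0, -1.8, -0.4, 1.0, 0, 0, 0.039],
    [5.0, -1.2, -0.3, 1.0, 0, 0, 0.02],
    [5.0, 0, 0, 0, 0, 0, 0],
    [5.0, 0, 0, 0, 0, 0, 0],
  ],
)

```text
time_s: 5.6
tool_pos: [0.4215, -0.259, 0.1303]
tool_rot: [-179.9, -0.2, 58.3]
force: [0.2, -0.7, -1.2]
grip_width: 0.0551
```

```bash
python3 plan.py 0.4073 -0.2768 0.11 57 5 38; python3 shot.py t1 top;python3 shot.py s1 scene; python3 shot.py w7
```

```text
[ 0.4215 -0.259   0.1303] [-1.7988e+02 -1.6000e-01  5.8260e+01] F [ 0.2 -0.7 -1.2] g 0.0551 t 5.6
[[5, -2.27, -0.26, 2.03, -0.002, -0.003, 0.022]]
[ 0.4215 -0.259   0.1303] [-1.7988e+02 -1.6000e-01  5.8260e+01] [ 0.2 -0.7 -1.2] 0.0551 5.6 1.5
[ 0.4225 -0.2586  0.1309] [-1.7996e+02 -1.7000e-01  5.8350e+01] [ 0.8 -0.4 -1.3] 0.0553 5.65 0.8
[ 0.4229 -0.2585  0.1313] [ 1.800e+02 -1.700e-01  5.839e+01] [-0.1 -0.6 -1.7] 0.055 5.7 0.4
```

View pics/w7.png

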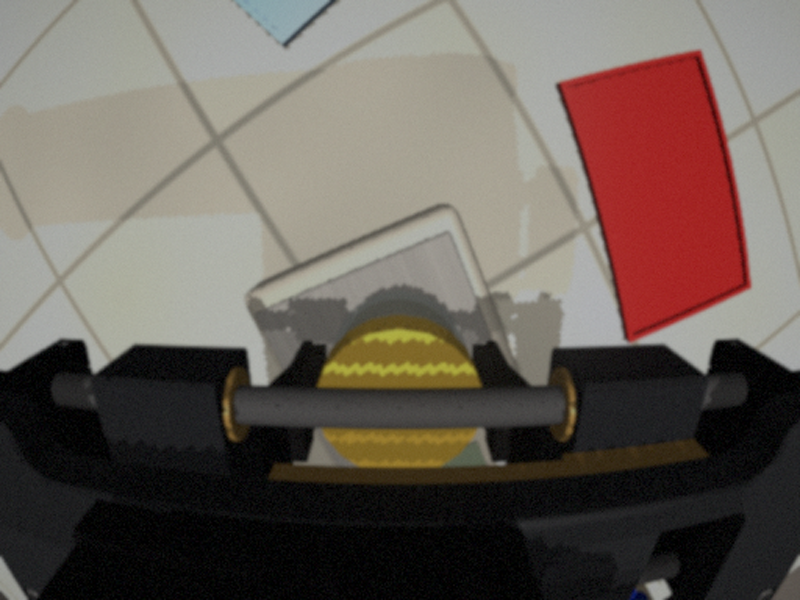

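View pics/s1.png

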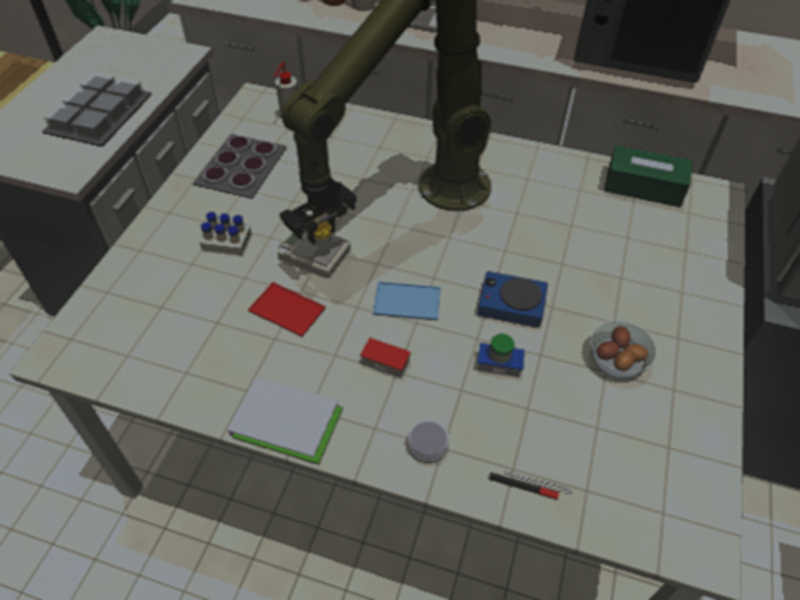

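Run:
```python
from meas import *
o,c=load("w7"); a=c["img"][:,:,::-1][140:250,150:340]
cv2.imwrite("pics/bal2.png",cv2.resize(np.clip(a*1.6,0,255).astype(np.uint8),(760,440),interpolation=cv2.INTER_CUBIC))
rect("w7","red",.008)
```

```text
w7 red z 0.008 bbox [  358    33   122   185 14668] cent [ 0.599  -0.2837] rect c 605.2 -291.3 size 169.1 111.4 long axis 78.78
```

View pics/bal2.png

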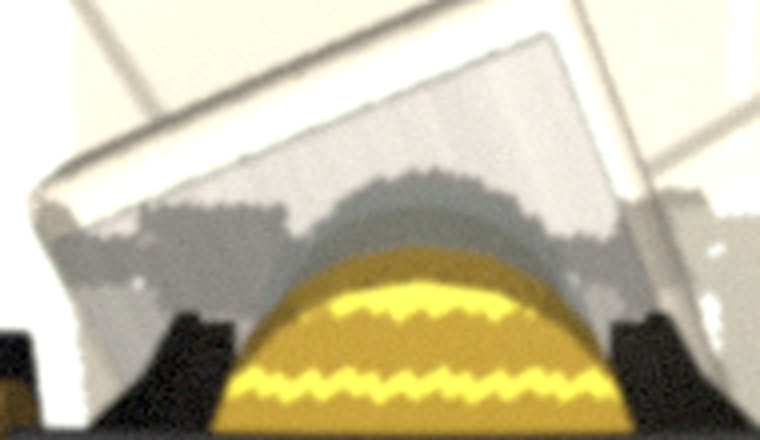

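Run:
```python
from meas import *
o,c=load("w7")
px=np.array([[550,33],[310,130],[100,222],[620,200]])/4+[150,140]-.4
B,m,A,r=plane(c,px,.048,o)*1000; print(B,m,A,r)
u=(A-B)/np.linalg.norm(A-B); v=(r-B)/np.linalg.norm(r-B)
print(np.linalg.norm(A-B),np.degrees(np.arctan2(u[1],u[0])),np.degrees(np.arctan2(v[1],v[0])), "centre",B+54*u+54*v)
# jar bottom in picture -> where pan reaches when TCP lowered
```

```text
[ 466.31511193 -233.83116734] [ 417.82869328 -225.9506    ] [ 371.81100299 -219.23587681] [ 461.67380007 -269.15664943]
95.62452149890588 171.22055756481723 -97.48505114178427 centre [ 405.91337295 -279.12893935]
```

```bash
python3 plan.py 0.4063 -0.2777 0.105 57 5 15
```

```text
[ 0.423  -0.2585  0.1315] [ 1.7998e+02 -1.5000e-01  5.8400e+01] F [-0.4 -0.3 -2.2] g 0.0552 t 5.75
[[5, -0.84, -0.14, 0.88, 0, -0.001, 0.008], [5, -0.84, -0.13, 0.88, 0, -0.001, 0.008], [5, -0.83, -0.13, 0.88, 0, -0.001, 0.008]]
```

move_arm(
  steps=[
    [5.0, -0.85, -0.15, 0.9, 0, 0, 0.008],
    [5.0, -0.85, -0.15, 0.9, 0, 0, 0.008],
    [5.0, -0.85, -0.15, 0.8, 0, 0, 0.008],
    [5.0, 0, 0, 0, 0, 0, 0],
    [5.0, 0, 0, 0, 0, 0, 0],
  ],
)

```text
time_s: 6.17
tool_pos: [0.4025, -0.2793, 0.1038]
tool_rot: [-179.8, -0.1, 56.7]
force: [0.7, 0.6, -1.2]
grip_width: 0.0554
```

```bash
python3 plan.py 0.4063 -0.2777 0.094 57 5 15
```

```text
[ 0.4025 -0.2793  0.1038] [-1.7982e+02 -1.1000e-01  5.6720e+01] F [ 0.7  0.6 -1.2] g 0.0554 t 6.17
[[5, 0.35, 0.23, 0.98, -0.003, -0.002, -0.005]]
```

move_arm(
  steps=[
    [5.0, 0.15, 0.1, 0.2, 0, 0, 0],
    [5.0, 0, 0, 0.2, 0, 0, 0],
    [5.0, 0, 0, 0, 0, 0, 0],
    [5.0, 0, 0, 0, 0, 0, 0],
  ],
)

```text
time_s: 6.5
tool_pos: [0.4057, -0.2781, 0.101]
tool_rot: [-180.0, -0.1, 56.9]
force: [0.4, -0.4, -1.8]
grip_width: 0.0556
```

```bash
python3 plan.py 0.4063 -0.2777 0.094 57 5 15
```

```text
[ 0.4057 -0.2781  0.101 ] [-1.7996e+02 -1.0000e-01  5.6870e+01] F [ 0.4 -0.4 -1.8] g 0.0556 t 6.5
[[5, 0.07, 0.03, 0.7, -0.001, -0.002, -0.002]]
```

move_arm(
  steps=[
    [5.0, 0, 0, 0.2, 0, 0, 0],
    [5.0, 0, 0, 0.2, 0, 0, 0],
    [5.0, 0, 0, 0.1, 0, 0, 0],
    [5.0, 0, 0, 0.1, 0, 0, 0],
    [5.0, 0, 0, 0, 0, 0, 0],
  ],
)

```text
time_s: 6.92
tool_pos: [0.4052, -0.2782, 0.0946]
tool_rot: [-179.9, -0.1, 56.8]
force: [0.6, 0.8, -1.0]
grip_width: 0.0552
```

move_arm(
  steps=[
    [5.0, 0, 0, 0.05, 0, 0, 0],
    [5.0, 0, 0, 0, 0, 0, 0],
  ],
)

```text
time_s: 7.08
tool_pos: [0.4054, -0.2783, 0.0943]
tool_rot: [-179.9, -0.1, 56.8]
force: [-0.7, 1.0, -1.5]
grip_width: 0.0547
```

move_arm(
  steps=[
    [5.0, 0, 0, 0.05, 0, 0, 0],
    [5.0, 0, 0, 0.05, 0, 0, 0],
    [5.0, 0, 0, 0, 0, 0, 0],
  ],
)

```text
time_s: 7.33
tool_pos: [0.4054, -0.2784, 0.0934]
tool_rot: [-180.0, -0.1, 56.8]
force: [-0.1, 0.7, -1.8]
grip_width: 0.055
```

move_arm(
  steps=[
    [5.0, 0, 0, 0.05, 0, 0, 0],
    [5.0, 0, 0, 0.05, 0, 0, 0],
    [5.0, 0, 0, 0, 0, 0, 0],
  ],
)

```text
time_s: 7.58
tool_pos: [0.4055, -0.2784, 0.0934]
tool_rot: [-180.0, -0.1, 56.8]
force: [-2.1, 2.0, 6.6]
grip_width: 0.0554
```

move_arm(
  steps=[
    [5.8, 0, 0, -0.05, 0, 0, 0],
    [6.4, 0, 0, 0, 0, 0, 0],
    [7.2, 0, 0, 0, 0, 0, 0],
    [8.0, 0, 0, 0, 0, 0, 0],
    [8.7, 0, 0, 0, 0, 0, 0],
  ],
)

```text
time_s: 8.0
tool_pos: [0.4054, -0.2783, 0.0928]
tool_rot: [-180.0, -0.1, 56.8]
force: [0.1, -0.0, -0.3]
grip_width: 0.0759
```

move_arm(
  steps=[
    [8.7, 0, 0, 0, 0, 0, 0],
    [8.7, 0, 0, 0, 0, 0, 0],
    [8.7, 0, 0, -0.5, 0, 0, 0],
  ],
)

```text
time_s: 8.25
tool_pos: [0.4047, -0.2779, 0.0971]
tool_rot: [-179.8, -0.1, 56.8]
force: [-0.3, 0.0, 0.1]
grip_width: 0.086
```

```bash
python3 shot.py w8
```

```text
[ 0.4047 -0.2779  0.0971] [-1.7984e+02 -1.1000e-01  5.6830e+01] [-0.3  0.   0.1] 0.086 8.25 8.2
```

View pics/w8.png

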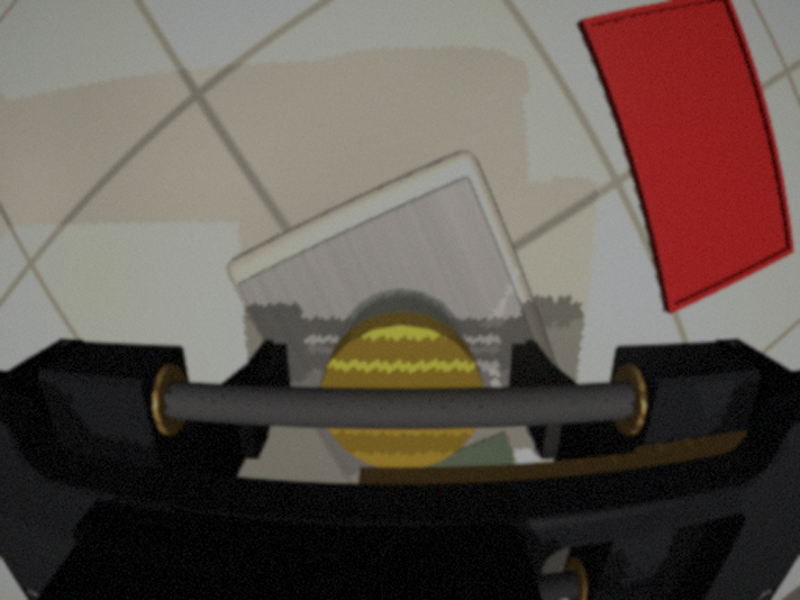

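move_arm(
  steps=[
    [8.7, 0, 0, -1.5, 0, 0, 0],
    [8.7, 0, 0, -3, 0, 0, 0],
    [8.7, 0, 0, -3, 0, 0, 0],
    [8.7, 0, 0, -3, 0, 0, 0],
    [8.7, 0, 0, -2, 0, 0, 0],
  ],
)

```text
time_s: 8.72
tool_pos: [0.4063, -0.279, 0.2263]
tool_rot: [179.8, -0.1, 56.8]
force: [-0.2, -0.6, -0.4]
grip_width: 0.0872
```

```bash
python3 shot.py t2 top; python3 shot.py w9; python3 plan.py 0.585 0.19 0.235 108 8.7
```

```text
[ 0.4063 -0.279   0.2263] [ 1.7982e+02 -7.0000e-02  5.6840e+01] [-0.2 -0.6 -0.4] 0.0872 8.72 26.4
[ 0.4079 -0.2801  0.2297] [ 1.795e+02 -4.000e-02  5.683e+01] [ 1.8 -1.3  2.3] 0.0871 8.77 5.6
[ 0.4075 -0.2799  0.2274] [ 1.7958e+02 -5.0000e-02  5.6830e+01] F [ 0.8  0.2 -0.1] g 0.087 t 8.82
[[8.7, 3.77, -0.83, -0.06, 0.001, 0, -0.069], [8.7, 3.82, -0.57, -0.06, 0.001, 0, -0.069], [8.7, 3.85, -0.31, -0.06, 0, 0, -0.069], [8.7, 3.86, -0.04, -0.06, 0.001, 0, -0.069], [8.7, 3.86, 0.22, -0.06, 0, 0, -0.069]]
[[8.7, 3.83, 0.49, -0.06, 0, 0, -0.069], [8.7, 3.79, 0.75, -0.06, 0.001, 0, -0.068], [8.7, 3.73, 1.01, -0.06, 0, 0, -0.069], [8.7, 3.65, 1.26, -0.06, 0.001, 0, -0.068], [8.7, 3.56, 1.51, -0.06, 0, 0.001, -0.069]]
[[8.7, 3.45, 1.75, -0.06, 0.001, 0, -0.068], [8.7, 3.32, 1.98, -0.07, 0, 0.001, -0.069], [8.7, 3.17, 2.21, -0.06, 0.001, 0, -0.068]]
```

View pics/w9.png

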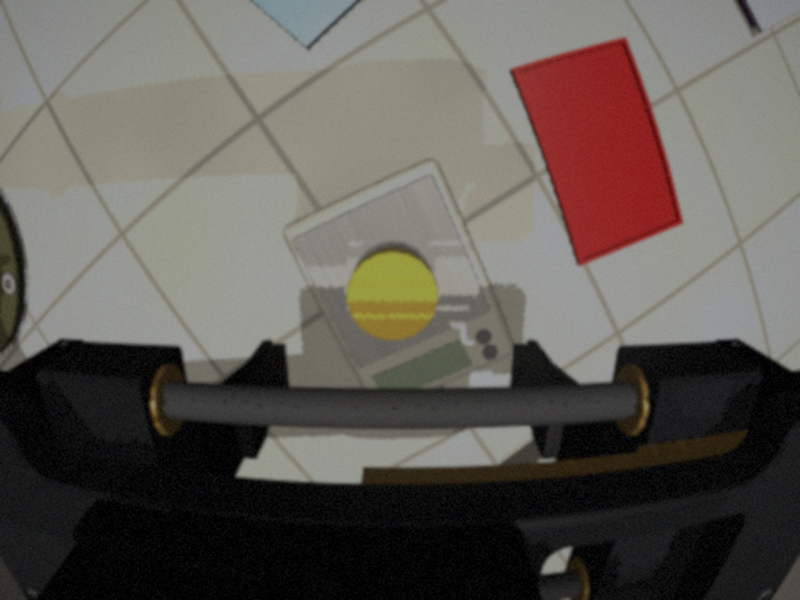

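Run:
```python
from meas import *
circ("w9","yellow",.098)
o,c=load("w9"); a=c["img"][:,:,::-1][95:255,170:340]
cv2.imwrite("pics/bal3.png",cv2.resize(np.clip(a*1.5,0,255).astype(np.uint8),None,fx=4,fy=3.5,interpolation=cv2.INTER_CUBIC))
```

```text
w9 yellow z 0.098 bbox [ 223  160   57   35 1586] ellipse c 409.9 -272.0 axes 34.3 56.2
```

View pics/bal3.png

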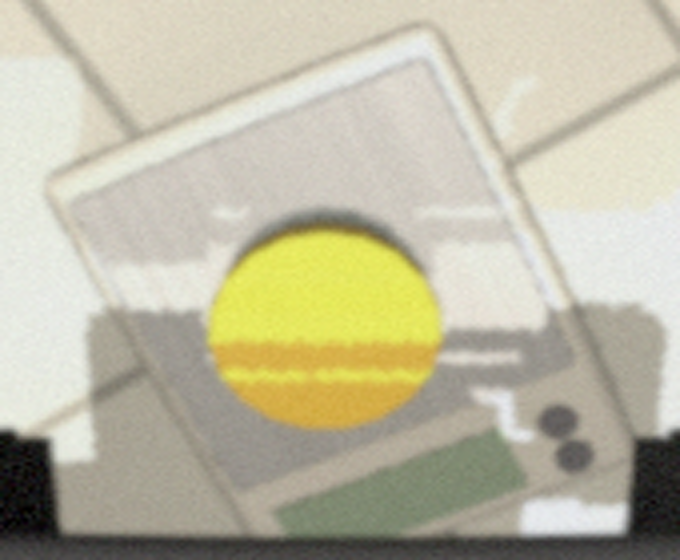

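move_arm(
  steps=[
    [8.7, 3.75, -0.85, 0, 0, 0, -0.069],
    [8.7, 3.8, -0.6, 0, 0, 0, -0.069],
    [8.7, 3.85, -0.3, 0, 0, 0, -0.069],
    [8.7, 3.85, 0, 0, 0, 0, -0.069],
    [8.7, 3.85, 0.2, 0, 0, 0, -0.069],
  ],
)

```text
time_s: 9.23
tool_pos: [0.4731, -0.0966, 0.2226]
tool_rot: [-180.0, -0.1, 76.8]
force: [0.3, -1.3, -0.8]
grip_width: 0.0871
```

move_arm(
  steps=[
    [8.7, 3.85, 0.5, 0, 0, 0, -0.069],
    [8.7, 3.8, 0.75, 0, 0, 0, -0.069],
    [8.7, 3.75, 1.0, 0, 0, 0, -0.069],
    [8.7, 3.65, 1.25, 0, 0, 0, -0.069],
    [8.7, 2.5, 1.2, 0, 0, 0, -0.069],
  ],
)

```text
time_s: 9.65
tool_pos: [0.5385, 0.0763, 0.2231]
tool_rot: [180.0, -0.2, 96.7]
force: [0.1, 0.2, -0.1]
grip_width: 0.0866
```

move_arm(
  steps=[
    [8.7, 1.5, 1.2, 0, 0, 0, -0.069],
    [8.7, 0, 0, 0, 0, 0, 0],
    [8.7, 0, 0, 0, 0, 0, 0],
  ],
)

```text
time_s: 9.9
tool_pos: [0.5484, 0.0894, 0.2226]
tool_rot: [-179.9, -0.2, 100.4]
force: [-1.5, -0.8, 0.3]
grip_width: 0.0868
```

```bash
python3 shot.py w10;  python3 - <<'E'
from meas import *
circ("w10","green",.095);rect("w10","blue",.045)
E
```

```text
[0.5484 0.0894 0.2226] [-1.7993e+02 -1.6000e-01  1.0041e+02] [-1.5 -0.8  0.3] 0.0868 9.9 2.0
w10 green z 0.095 bbox [ 321    0   57   43 1967] ellipse c 604.1 265.4 axes 44.0 57.6
w10 blue z 0.045 bbox [ 102    0  113   77 4697] cent [0.4187 0.2151] rect c 410.1 225.6 size 123.2 89.6 long axis 3.74
w10 blue z 0.045 bbox [ 311   28   50   46 1289] cent [0.6078 0.2352] rect c 608.2 242.3 size 55.2 45.0 long axis 6.26
```

View pics/w10.png

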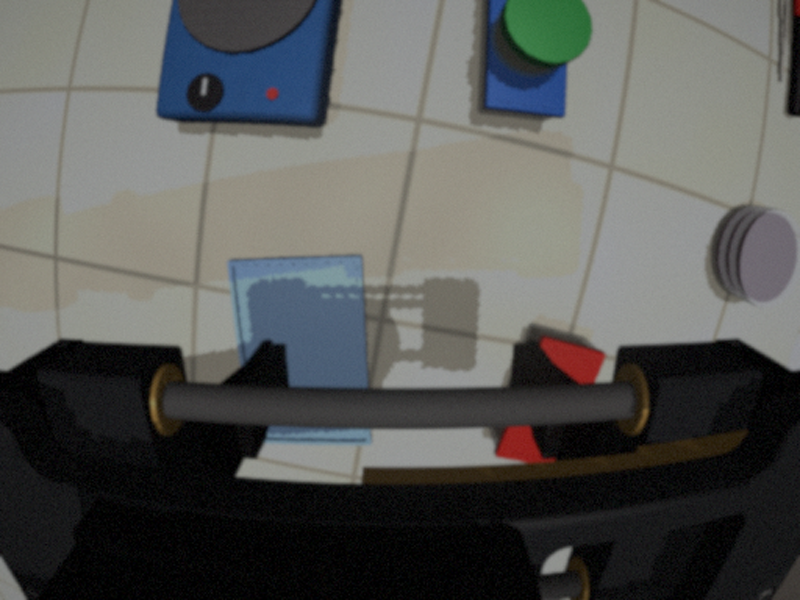

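```bash
python3 - <<'E'
from meas import *
o,c=load("w9")
px=np.array([[68,203],[428,57],[578,362],[240,492]])/[4,3.5]+[170,95]-.4
P=plane(c,px,.048,o)*1000; print(P.round(1),"centre",P.mean(0).round(1), [np.linalg.norm(P[i]-P[i-1]).round(1) for i in range(4)])
h=np.array([[325,228],[325,430],[208,328],[441,328]])/[4,3.5]+[170,95]-.4
Q=plane(c,h,.098,o)*1000; print("cap",Q.round(1),Q[:2].mean(0).round(1),Q[2:].mean(0).round(1))
E
python3 plan.py 0.595 0.245 0.19 108 8.7
```

```text
[[ 360.6 -217.6]
 [ 467.2 -234.1]
 [ 451.4 -339.7]
 [ 345.  -324.4]] centre [ 406. -279.] [np.float64(108.0), np.float64(107.9), np.float64(106.8), np.float64(107.4)]
cap [[ 419.9 -256.7]
 [ 388.9 -303.8]
 [ 381.9 -264.3]
 [ 427.8 -294.4]] [ 404.4 -280.2] [ 404.9 -279.3]
[0.5483 0.0879 0.2226] [-1.7992e+02 -1.0000e-01  1.0027e+02] F [-0.1 -0.2 -0.2] g 0.0868 t 9.95
[[8.7, 2.92, 1.48, 0.66, -0, -0, -0.027], [8.7, 2.88, 1.56, 0.65, -0, -0, -0.027], [8.7, 2.84, 1.64, 0.66, -0, -0.001, -0.027], [8.7, 2.8, 1.71, 0.65, -0.001, -0, -0.027], [8.7, 2.75, 1.78, 0.66, -0, -0.001, -0.027]]
```

move_arm(
  steps=[
    [8.7, 2.9, 1.5, 0.3, 0, 0, -0.027],
    [8.7, 2.9, 1.55, 0.3, 0, 0, -0.027],
    [8.7, 2.85, 1.65, 0.3, 0, 0, -0.027],
    [8.7, 2.8, 1.7, 0.3, 0, 0, -0.027],
    [8.7, 1.5, 1.5, 0.3, 0, 0, -0.027],
  ],
)

```text
time_s: 10.37
tool_pos: [0.5958, 0.2347, 0.2085]
tool_rot: [180.0, -0.1, 108.1]
force: [-0.4, 0.7, 0.9]
grip_width: 0.0872
```

move_arm(
  steps=[
    [8.7, 0, 0, 0, 0, 0, 0],
    [8.7, 0, 0, 0, 0, 0, 0],
  ],
)

```text
time_s: 10.53
tool_pos: [0.5961, 0.2321, 0.2079]
tool_rot: [-179.9, -0.1, 108.0]
force: [0.1, -0.5, -0.0]
grip_width: 0.0869
```

```bash
python3 shot.py w11;  python3 - <<'E'
from meas import *
circ("w11","green",.095);rect("w11","blue",.045)
E
python3 plan.py 0.604 0.27 0.14 108 8.7
```

```text
[0.5961 0.2321 0.2079] [-1.7993e+02 -7.0000e-02  1.0800e+02] [ 0.1 -0.5 -0. ] 0.0869 10.53 1.9
w11 green z 0.095 bbox [ 248  122   62   64 3090] ellipse c 603.8 271.2 axes 52.6 54.3
w11 blue z 0.045 bbox [  52   30  112  154 5994] cent [0.4282 0.2505] rect c 411.2 262.7 size 159.8 130.5 long axis -86.14
w11 blue z 0.045 bbox [ 253   90   60   43 1587] cent [0.5988 0.3102] rect c 600.5 305.0 size 53.6 42.7 long axis 7.58
w11 blue z 0.045 bbox [243 167  50  29 497] cent [0.6033 0.2288] rect c 608.9 228.8 size 55.3 21.1 long axis -6.15
[0.5964 0.2308 0.2082] [-1.7995e+02 -1.0000e-02  1.0790e+02] F [ 0.1 -0.2  0.9] g 0.0869 t 10.58
[[8.7, 1.75, 0.97, 3.41, -0, -0, -0.001], [8.7, 1.74, 0.97, 3.41, -0.001, -0, -0.001]]
```

View pics/w11.png

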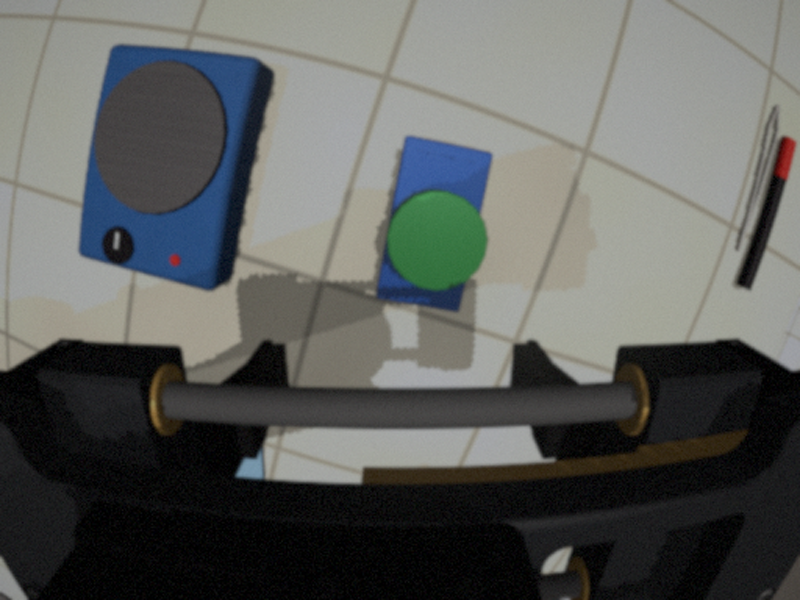

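Run:
```python
from meas import *
o,c=load("w11")
hsv=cv2.cvtColor(cv2.GaussianBlur(c["img"],(3,3),0),cv2.COLOR_RGB2HSV).astype(int)
roi=np.zeros((384,512),np.uint8); roi[30:145,52:150]=1
m=((hsv[...,1]<90)&(hsv[...,2]<95)&(roi>0)).astype(np.uint8)
nl,lab,st,ce=cv2.connectedComponentsWithStats(m); i=1+np.argmax(st[1:,4]); print(st[i])
cn=max(cv2.findContours((lab==i).astype(np.uint8),cv2.RETR_EXTERNAL,cv2.CHAIN_APPROX_NONE)[0],key=len)[:,0]
P=plane(c,cn,.055,o)*1000
print("plate",cv2.fitEllipse(P.astype(np.float32)), cv2.minEnclosingCircle(P.astype(np.float32)))
# blue tub
q=np.array([[406,136],[491,153],[458,311],[378,298]])/1.5625-.3
Q=plane(c,q,.045,o)*1000; print("tub",Q.round(1),Q.mean(0),[np.linalg.norm(Q[i]-Q[i-1]).round(1) for i in range(4)])
for a,b in ((3,0),(2,1)): d=Q[b]-Q[a]; print(np.degrees(np.arctan2(d[1],d[0])))
```

```text
[  60   39   85   98 6403]
plate ((405.3547058105469, 280.2926940917969), (105.11046600341797, 106.18336486816406), 103.41974639892578) ((405.0749206542969, 280.58392333984375), 53.80961227416992)
tub [[569.9 324.2]
 [625.2 331.8]
 [639.9 224.6]
 [585.3 216.5]] [605.07427845 274.28611637] [np.float64(108.7), np.float64(55.9), np.float64(108.2), np.float64(55.1)]
98.17760376527757
97.77429014356694
```

move_arm(
  steps=[
    [8.7, 1.8, 1.0, 2.5, 0, 0, 0],
    [8.7, 1.8, 1.0, 2.5, 0, 0, 0],
    [8.7, 0, 0, 1.8, 0, 0, 0],
    [8.7, 0, 0, 0, 0, 0, 0],
    [8.7, 0, 0, 0, 0, 0, 0],
  ],
)

```text
time_s: 11.0
tool_pos: [0.6043, 0.2703, 0.1403]
tool_rot: [-179.9, 0.0, 107.9]
force: [0.6, -0.4, 1.1]
grip_width: 0.0869
```

```bash
python3 plan.py 0.604 0.2715 0.0905 108 8.7
```

```text
[0.6043 0.2703 0.1403] [-1.7991e+02  3.0000e-02  1.0787e+02] F [ 0.6 -0.4  1.1] g 0.0869 t 11.0
[[8.7, 0.06, 0.01, 2.49, -0.001, 0, -0.001], [8.7, 0.06, -0, 2.49, -0, 0.001, -0.001]]
```

move_arm(
  steps=[
    [8.7, 0.1, 0, 1.7, 0, 0, 0],
    [8.7, 0, 0, 1.7, 0, 0, 0],
    [8.7, 0, 0, 1.3, 0, 0, 0],
    [8.7, 0, 0, 0, 0, 0, 0],
    [8.7, 0, 0, 0, 0, 0, 0],
  ],
)

```text
time_s: 11.42
tool_pos: [0.6045, 0.2731, 0.0945]
tool_rot: [180.0, -0.0, 107.9]
force: [-0.3, -0.2, 0.2]
grip_width: 0.0869
```

```bash
python3 plan.py 0.604 0.2715 0.0905 108 8.7
```

```text
[0.6045 0.2731 0.0945] [ 1.7995e+02 -5.0000e-02  1.0795e+02] F [-0.3 -0.2  0.2] g 0.0869 t 11.42
[[8.7, -0.14, -0.1, 0.4, 0.001, -0.001, -0.001]]
```

move_arm(
  steps=[
    [8.7, -0.15, -0.1, 0.4, 0, 0, 0],
    [6.5, 0, 0, 0, 0, 0, 0],
    [6.0, 0, 0, 0, 0, 0, 0],
    [5.0, 0, 0, 0, 0, 0, 0],
    [5.0, 0, 0, 0, 0, 0, 0],
  ],
)

```text
time_s: 11.83
tool_pos: [0.6036, 0.273, 0.0904]
tool_rot: [179.9, -0.1, 108.1]
force: [-1.3, -0.0, -0.3]
grip_width: 0.068
```

move_arm(
  steps=[
    [5.0, 0, 0, 0, 0, 0, 0],
    [5.0, 0, 0, 0, 0, 0, 0],
    [5.0, 0, 0, 0, 0, 0, 0],
    [5.0, 0, 0, 0, 0, 0, 0],
  ],
)

```text
time_s: 12.17
tool_pos: [0.6036, 0.273, 0.0902]
tool_rot: [179.9, -0.1, 108.1]
force: [0.2, 1.0, 0.1]
grip_width: 0.0552
```

move_arm(
  steps=[
    [5.0, 0, 0, -0.6, 0, 0, 0],
    [5.0, 0, 0, -1.0, 0, 0, 0],
    [5.0, 0, 0, -1.5, 0, 0, 0],
    [5.0, 0, 0, -2.0, 0, 0, 0],
    [5.0, 0, 0, -2.0, 0, 0, 0],
  ],
)

```text
time_s: 12.58
tool_pos: [0.6033, 0.2728, 0.1628]
tool_rot: [180.0, -0.1, 108.1]
force: [0.6, 0.3, -0.4]
grip_width: 0.055
```

```bash
python3 shot.py w12; python3 plan.py 0.403 0.279 0.16 120 5 35
```

```text
[0.6033 0.2728 0.1628] [ 1.7996e+02 -1.1000e-01  1.0806e+02] [ 0.6  0.3 -0.4] 0.055 12.58 22.7
[0.6054 0.2742 0.1679] [ 1.7954e+02 -1.4000e-01  1.0805e+02] F [2.1 1.8 2.6] g 0.055 t 12.63
[[5, 1.12, -3.18, 0.11, 0.001, -0, -0.035], [5, 1.23, -3.14, 0.11, 0.001, -0, -0.035], [5, 1.34, -3.1, 0.11, 0.002, -0, -0.035], [5, 1.45, -3.05, 0.12, 0.001, -0.001, -0.034], [5, 1.55, -3, 0.13, 0.002, -0, -0.035]]
[[5, 1.66, -2.93, 0.13, 0.001, -0.001, -0.034]]
```

View pics/w12.png

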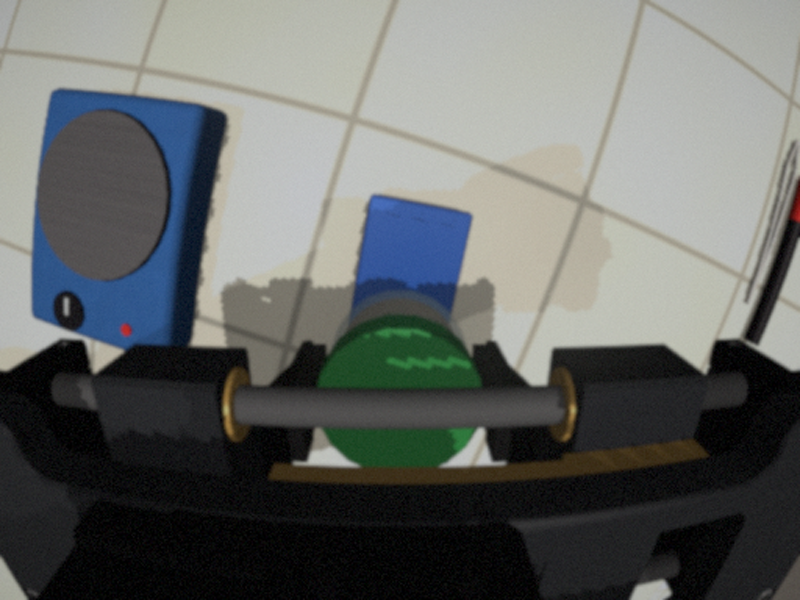

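```bash
python3 plan.py 0.4043 0.2818 0.15 120 5 35
```

```text
[0.6054 0.2742 0.1679] [ 1.7954e+02 -1.4000e-01  1.0805e+02] F [2.1 1.8 2.6] g 0.055 t 12.63
[[5, 1.16, -3.15, 0.28, 0.001, -0, -0.035], [5, 1.27, -3.11, 0.28, 0.001, -0, -0.035], [5, 1.37, -3.06, 0.28, 0.002, -0, -0.035], [5, 1.48, -3.01, 0.29, 0.001, -0.001, -0.034], [5, 1.59, -2.95, 0.29, 0.002, -0, -0.035]]
[[5, 1.68, -2.9, 0.29, 0.001, -0.001, -0.034]]
```

move_arm(
  steps=[
    [5.0, 0.6, -1.6, 0, 0, 0, -0.017],
    [5.0, 1.25, -3.15, 0, 0, 0, -0.035],
    [5.0, 1.35, -3.1, 0.3, 0, 0, -0.035],
    [5.0, 1.45, -3.05, 0.3, 0, 0, -0.035],
    [5.0, 1.55, -3.0, 0.3, 0, 0, -0.035],
  ],
)

```text
time_s: 13.05
tool_pos: [0.4498, 0.2795, 0.1525]
tool_rot: [179.9, -0.1, 117.2]
force: [-0.8, -0.3, 0.8]
grip_width: 0.055
```

move_arm(
  steps=[
    [5.0, 1.6, -2.7, 0.3, 0, 0, -0.035],
    [5.0, 0.7, -1.2, 0.3, 0, 0, -0.017],
    [5.0, 0, 0, 0, 0, 0, 0],
    [5.0, 0, 0, 0, 0, 0, 0],
    [5.0, 0, 0, 0, 0, 0, 0],
  ],
)

```text
time_s: 13.47
tool_pos: [0.4075, 0.2815, 0.1469]
tool_rot: [179.8, -0.0, 120.0]
force: [0.8, -0.0, -1.7]
grip_width: 0.0552
```

```bash
python3 shot.py w13; python3 plan.py 0.4043 0.2818 0.11 120 5 15
```

```text
[0.4075 0.2815 0.1469] [ 1.7981e+02 -5.0000e-02  1.1996e+02] [ 0.8 -0.  -1.7] 0.0552 13.47 1.3
[0.4076 0.2814 0.1467] [ 1.7984e+02 -9.0000e-02  1.1993e+02] F [ 0.2 -0.1 -1.6] g 0.0551 t 13.52
[[5, 0.06, -0.09, 1.22, 0.001, -0.001, -0], [5, 0.07, -0.09, 1.23, 0.001, -0, -0.001], [5, 0.06, -0.1, 1.22, 0.001, -0.001, -0]]
```

View pics/w13.png

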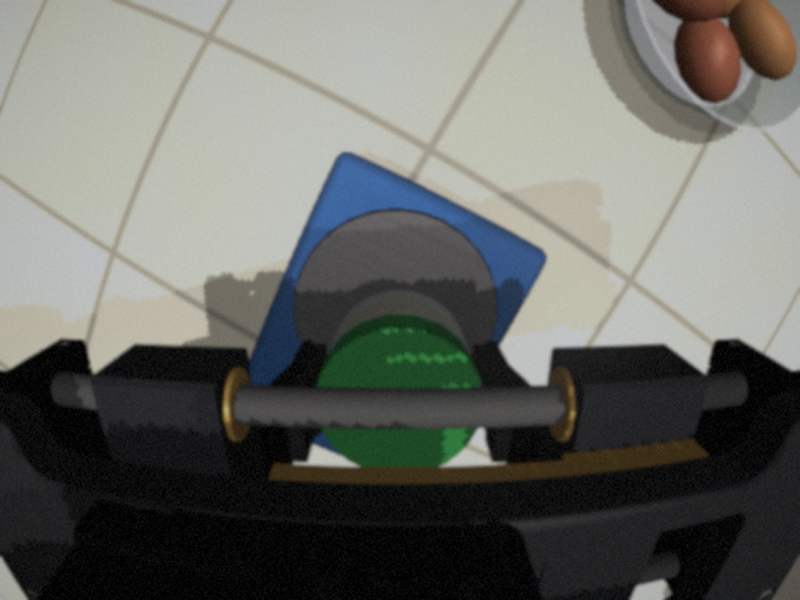

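Run:
```python
from meas import *
from scipy.optimize import least_squares
o,c=load("w13")
q=np.array([[396,210],[350,222],[320,243],[302,268],[294,293],[450,221],[478,243],[492,268],[497,292],[496,312]])/1.5625-.3
P=plane(c,q,.055,o)*1000
r=least_squares(lambda s: np.hypot(P[:,0]-s[0],P[:,1]-s[1])-54,[405,280]); print(r.x,r.fun.round(1))
```

```text
[405.91762913 280.6800901 ] [-0.6 -1.2 -0.5  0.2  0.6  0.9  1.4  0.6 -0.5 -1.6]
```

move_arm(
  steps=[
    [5.0, 0.1, -0.1, 1.2, 0, 0, 0],
    [5.0, 0.1, -0.1, 1.2, 0, 0, 0],
    [5.0, 0, -0.1, 1.0, 0, 0, 0],
    [5.0, 0, 0, 0, 0, 0, 0],
    [5.0, 0, 0, 0, 0, 0, 0],
  ],
)

```text
time_s: 13.93
tool_pos: [0.4015, 0.2814, 0.1105]
tool_rot: [-179.9, -0.2, 120.0]
force: [0.2, 0.2, -1.4]
grip_width: 0.055
```

move_arm(
  steps=[
    [5.0, 0, 0, 0, 0, 0, 0],
    [5.0, 0, 0, 0, 0, 0, 0],
  ],
)

```text
time_s: 14.1
tool_pos: [0.4028, 0.2821, 0.1122]
tool_rot: [179.9, -0.1, 120.0]
force: [0.4, -0.2, -1.8]
grip_width: 0.0554
```

move_arm(
  steps=[
    [5.0, -0.1, 0.15, 0.3, 0, 0, 0],
    [5.0, 0, 0, 0.3, 0, 0, 0],
    [5.0, 0, 0, 0.2, 0, 0, 0],
    [5.0, 0, 0, 0.1, 0, 0, 0],
    [5.0, 0, 0, 0, 0, 0, 0],
  ],
)

```text
time_s: 14.52
tool_pos: [0.4041, 0.2815, 0.1026]
tool_rot: [180.0, -0.1, 120.0]
force: [0.2, 0.0, -1.2]
grip_width: 0.055
```

move_arm(
  steps=[
    [5.0, 0, 0, 0.05, 0, 0, 0],
    [5.0, 0, 0, 0.05, 0, 0, 0],
    [5.0, 0, 0, 0, 0, 0, 0],
  ],
)

```text
time_s: 14.77
tool_pos: [0.4042, 0.2817, 0.1019]
tool_rot: [179.9, -0.1, 120.0]
force: [-0.8, -0.2, -1.4]
grip_width: 0.0552
```

move_arm(
  steps=[
    [5.0, 0, 0, 0.05, 0, 0, 0],
    [5.0, 0, 0, 0.05, 0, 0, 0],
    [5.0, 0, 0, 0.05, 0, 0, 0],
    [5.0, 0, 0, 0, 0, 0, 0],
  ],
)

```text
time_s: 15.1
tool_pos: [0.4042, 0.2816, 0.1003]
tool_rot: [179.9, -0.1, 120.0]
force: [-0.2, -0.8, -1.2]
grip_width: 0.0552
```

move_arm(
  steps=[
    [5.0, 0, 0, 0.05, 0, 0, 0],
    [5.0, 0, 0, 0, 0, 0, 0],
  ],
)

```text
time_s: 15.27
tool_pos: [0.4043, 0.2817, 0.1001]
tool_rot: [179.9, -0.1, 120.0]
force: [-0.7, 0.5, -0.7]
grip_width: 0.0556
```

move_arm(
  steps=[
    [5.0, 0, 0, 0.05, 0, 0, 0],
    [5.0, 0, 0, 0, 0, 0, 0],
  ],
)

```text
time_s: 15.43
tool_pos: [0.4043, 0.2817, 0.1]
tool_rot: [180.0, -0.1, 120.0]
force: [-1.8, -1.7, 4.9]
grip_width: 0.0553
```

move_arm(
  steps=[
    [5.0, 0, 0, 0.05, 0, 0, 0],
    [5.0, 0, 0, 0, 0, 0, 0],
  ],
)

```text
time_s: 15.6
tool_pos: [0.4043, 0.2817, 0.1]
tool_rot: [180.0, -0.0, 120.0]
force: [-2.9, -2.7, 8.9]
grip_width: 0.0554
```

move_arm(
  steps=[
    [5.0, 0, 0, -0.05, 0, 0, 0],
    [5.8, 0, 0, -0.05, 0, 0, 0],
    [6.6, 0, 0, 0, 0, 0, 0],
    [7.6, 0, 0, 0, 0, 0, 0],
    [8.7, 0, 0, 0, 0, 0, 0],
  ],
)

```text
time_s: 16.02
tool_pos: [0.4043, 0.2817, 0.0998]
tool_rot: [179.9, -0.1, 120.0]
force: [0.1, 0.2, 0.2]
grip_width: 0.0702
```

move_arm(
  steps=[
    [8.7, 0, 0, 0, 0, 0, 0],
    [8.7, 0, 0, 0, 0, 0, 0],
    [8.7, 0, 0, -0.5, 0, 0, 0],
    [8.7, 0, 0, -2, 0, 0, 0],
    [8.7, 0, 0, -3, 0, 0, 0],
  ],
)

```text
time_s: 16.43
tool_pos: [0.4025, 0.2805, 0.1536]
tool_rot: [-179.8, -0.2, 120.1]
force: [0.5, -0.3, 0.5]
grip_width: 0.0864
```

move_arm(
  steps=[
    [8.7, 0, 0, -3, 0, 0, 0],
    [8.7, 0, 0, -3, 0, 0, 0],
    [8.7, 0, 0, -1, 0, 0, 0],
    [8.7, 0, 0, 0, 0, 0, 0],
  ],
)

```text
time_s: 16.77
tool_pos: [0.4057, 0.2825, 0.2279]
tool_rot: [179.6, -0.0, 120.0]
force: [0.9, -0.3, 0.2]
grip_width: 0.0869
```

```bash
python3 shot.py w14
python3 - <<'E'
from meas import *
circ("w14","green",.105)
E
python3 plan.py 0.60 0.21 0.2 98 8.7 38
```

```text
[0.4057 0.2825 0.2279] [ 1.7961e+02 -1.0000e-02  1.2002e+02] [ 0.9 -0.3  0.2] 0.0869 16.77 4.1
w14 green z 0.105 bbox [ 223  161   60   59 2746] ellipse c 403.9 280.5 axes 53.6 55.0
[0.4048 0.2817 0.2257] [ 1.7981e+02 -3.0000e-02  1.2001e+02] F [-0.   0.1 -1.1] g 0.0872 t 16.82
[[8.7, -2.66, 2.22, 0.43, 0.001, -0, 0.064], [8.7, -2.51, 2.38, 0.43, 0, -0, 0.064], [8.7, -2.36, 2.54, 0.43, 0.001, -0, 0.064], [8.7, -2.19, 2.69, 0.43, 0, -0, 0.064], [8.7, -2.01, 2.82, 0.43, 0.001, -0.001, 0.064]]
[[8.7, -1.83, 2.95, 0.44, 0, -0, 0.064]]
```

View pics/w14.png

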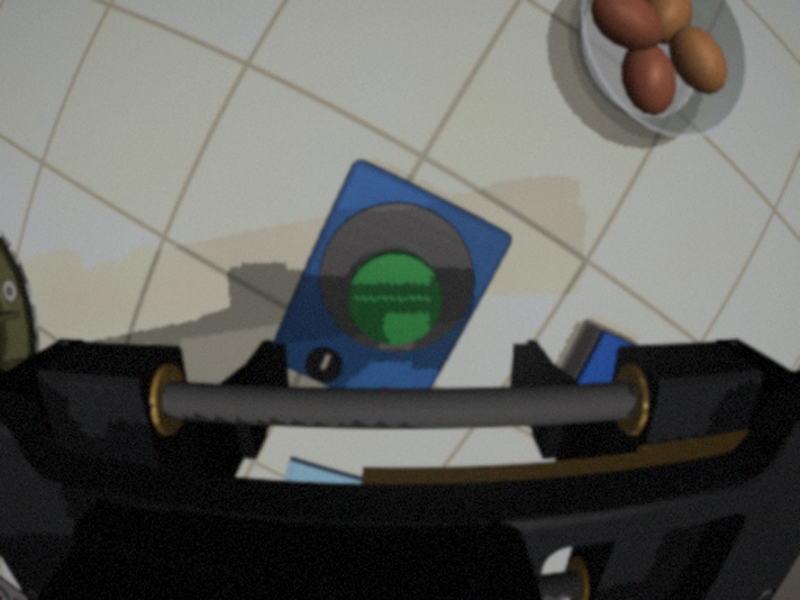

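move_arm(
  steps=[
    [8.7, -2.65, 2.2, 0, 0, 0, 0.064],
    [8.7, -2.5, 2.4, 0.4, 0, 0, 0.064],
    [8.7, -2.35, 2.55, 0.4, 0, 0, 0.064],
    [8.7, -2.2, 2.7, 0.4, 0, 0, 0.064],
    [8.7, -2.0, 2.8, 0.4, 0, 0, 0.064],
  ],
)

```text
time_s: 17.23
tool_pos: [0.5671, 0.2208, 0.2056]
tool_rot: [-179.8, -0.1, 101.5]
force: [-0.5, 1.0, -0.8]
grip_width: 0.0872
```

move_arm(
  steps=[
    [8.7, -1.4, 2.0, 0.4, 0, 0, 0.064],
    [8.7, 0, 0.6, 0, 0, 0, 0],
    [8.7, 0, 0, 0, 0, 0, 0],
    [8.7, 0, 0, 0, 0, 0, 0],
  ],
)

```text
time_s: 17.57
tool_pos: [0.5934, 0.2143, 0.203]
tool_rot: [-179.8, -0.2, 98.2]
force: [-0.5, 0.1, -0.6]
grip_width: 0.0873
```

```bash
python3 shot.py w15
python3 - <<'E'
from meas import *
rect("w15","blue",.045)
E
```

```text
[0.5934 0.2143 0.203 ] [-1.7981e+02 -1.6000e-01  9.8160e+01] [-0.5  0.1 -0.6] 0.0873 17.57 2.0
w15 blue z 0.045 bbox [  53   42   99  148 6125] cent [0.4308 0.2492] rect c 411.8 262.8 size 159.8 131.7 long axis -86.11
w15 blue z 0.045 bbox [ 249   72   55  105 5564] cent [0.6044 0.2746] rect c 604.7 274.3 size 104.9 53.7 long axis -82.0
```

View pics/w15.png

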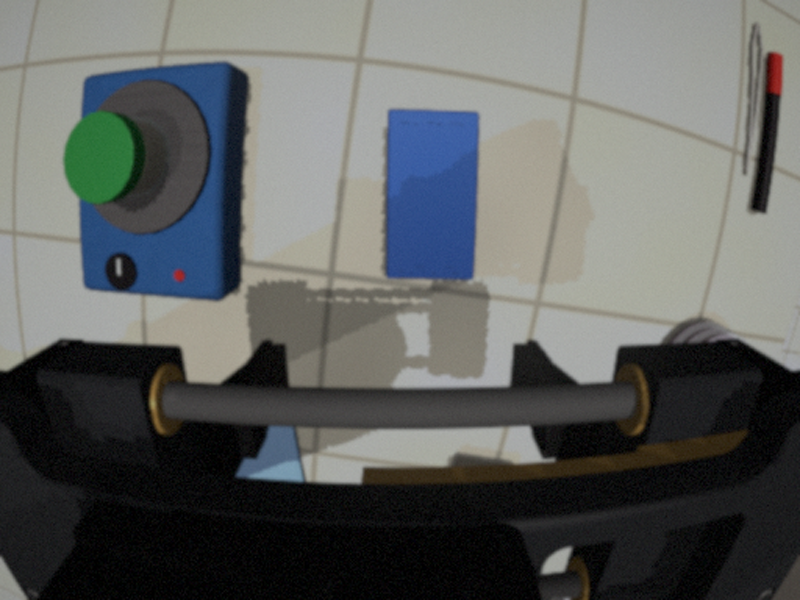

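```bash
python3 plan.py 0.6045 0.2745 0.10 98 8.7 38
```

```text
[0.5932 0.2148 0.2038] [-1.7988e+02 -1.4000e-01  9.8210e+01] F [-0.2  1.4  0.8] g 0.0868 t 17.62
[[8.7, 1.43, 0.5, 2.6, -0.001, -0.001, 0.001], [8.7, 1.43, 0.49, 2.6, -0, -0, 0.001], [8.7, 1.44, 0.5, 2.6, -0.001, -0.001, 0.001], [8.7, 1.44, 0.49, 2.59, -0, -0, 0.001]]
```

move_arm(
  steps=[
    [8.7, 1.9, 0.65, 2.6, 0, 0, 0.001],
    [8.7, 1.9, 0.65, 2.6, 0, 0, 0.001],
    [8.7, 1.9, 0.65, 2.6, 0, 0, 0.001],
    [8.7, 0, 0, 2.6, 0, 0, 0.001],
    [8.7, 0, 0, 0, 0, 0, 0],
  ],
)

```text
time_s: 18.03
tool_pos: [0.6013, 0.2737, 0.0958]
tool_rot: [-179.5, -0.0, 98.1]
force: [-0.7, -1.4, -0.5]
grip_width: 0.087
```

move_arm(
  steps=[
    [8.7, 0, 0, 0, 0, 0, 0],
  ],
)

```text
time_s: 18.12
tool_pos: [0.6045, 0.2728, 0.1002]
tool_rot: [-179.9, -0.0, 97.9]
force: [0.2, -0.0, 0.6]
grip_width: 0.0872
```

```bash
python3 shot.py w16; python3 plan.py 0.6045 0.2745 0.042 98 8.7 38
```

```text
[0.6045 0.2728 0.1002] [-1.7985e+02 -4.0000e-02  9.7940e+01] [ 0.2 -0.   0.6] 0.0872 18.12 3.1
[0.6061 0.2728 0.102 ] [ 1.7995e+02 -9.0000e-02  9.7860e+01] F [ 1.1 -0.5  0.8] g 0.087 t 18.17
[[8.7, 0.09, -0.07, 3, 0, -0.001, -0.001], [8.7, 0.09, -0.07, 3, 0.001, -0, -0.001]]
```

View pics/w16.png

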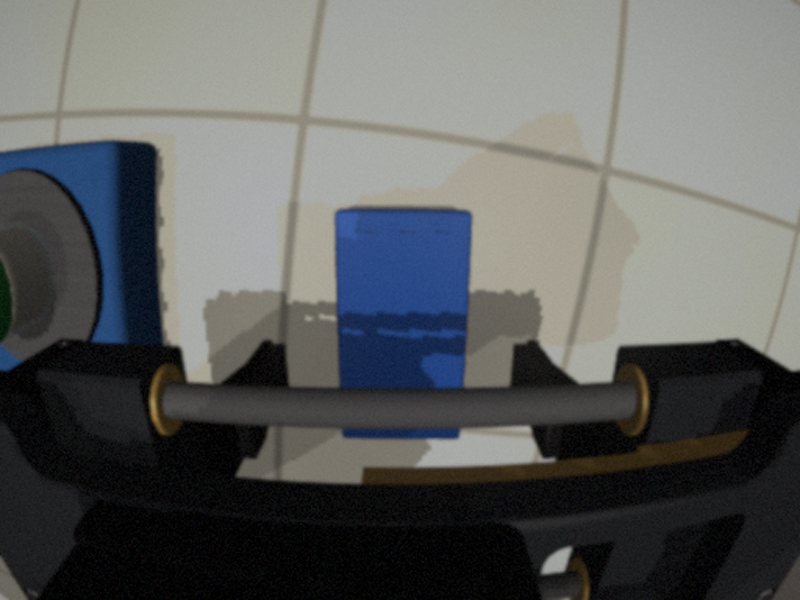

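move_arm(
  steps=[
    [8.7, 0.1, -0.1, 2.0, 0, 0, 0],
    [8.7, 0.1, 0, 1.8, 0, 0, 0],
    [8.7, 0, 0, 1.4, 0, 0, 0],
    [8.7, 0, 0, 0.6, 0, 0, 0],
    [8.7, 0, 0, 0, 0, 0, 0],
  ],
)

```text
time_s: 18.58
tool_pos: [0.6052, 0.2737, 0.0427]
tool_rot: [-180.0, -0.1, 97.8]
force: [-0.9, 0.0, 0.5]
grip_width: 0.0871
```

move_arm(
  steps=[
    [8.7, 0, 0, 0, 0, 0, 0],
  ],
)

```text
time_s: 18.67
tool_pos: [0.6058, 0.2745, 0.044]
tool_rot: [179.9, -0.1, 97.8]
force: [0.3, 0.0, 0.4]
grip_width: 0.0872
```

```bash
python3 plan.py 0.6045 0.2745 0.042 98 8.7 38
```

```text
[0.6058 0.2745 0.044 ] [ 1.7991e+02 -1.2000e-01  9.7770e+01] F [0.3 0.  0.4] g 0.0872 t 18.67
[[8.7, 0.02, -0.13, 0.2, 0.002, -0.002, -0.004]]
```

move_arm(
  steps=[
    [8.7, 0, -0.1, 0.2, 0.001, 0, -0.004],
    [6.8, 0, 0, 0, 0, 0, 0],
    [6.3, 0, 0, 0, 0, 0, 0],
    [5.4, 0, 0, 0, 0, 0, 0],
    [5.4, 0, 0, 0, 0, 0, 0],
  ],
  force=25,
)

```text
time_s: 19.08
tool_pos: [0.6044, 0.2745, 0.0413]
tool_rot: [-180.0, -0.1, 98.0]
force: [-0.2, -0.5, 0.6]
grip_width: 0.0682
```

move_arm(
  steps=[
    [5.4, 0, 0, 0, 0, 0, 0],
    [5.4, 0, 0, 0, 0, 0, 0],
    [5.4, 0, 0, 0, 0, 0, 0],
    [5.4, 0, 0, 0, 0, 0, 0],
  ],
)

```text
time_s: 19.42
tool_pos: [0.6046, 0.2745, 0.0411]
tool_rot: [180.0, -0.1, 98.0]
force: [1.3, 0.1, 0.4]
grip_width: 0.0574
```

move_arm(
  steps=[
    [5.4, 0, 0, -0.6, 0, 0, 0],
    [5.4, 0, 0, -1.0, 0, 0, 0],
    [5.4, 0, 0, -1.5, 0, 0, 0],
    [5.4, 0, 0, -2.0, 0, 0, 0],
    [5.4, 0, 0, -2.0, 0, 0, 0],
  ],
)

```text
time_s: 19.83
tool_pos: [0.604, 0.2744, 0.1135]
tool_rot: [-179.9, -0.1, 98.0]
force: [0.2, 0.2, -2.0]
grip_width: 0.0574
```

```bash
python3 shot.py w17; python3 plan.py 0.52 0.05 0.15 101.8 5.4 36
```

```text
[0.604  0.2744 0.1135] [-1.7994e+02 -1.1000e-01  9.8040e+01] [ 0.2  0.2 -2. ] 0.0574 19.83 21.8
[0.6063 0.2759 0.1187] [179.65  -0.21  98.04] F [1.7 1.4 1. ] g 0.057 t 19.88
[[5.4, -3.02, -1.67, -0.47, 0.001, -0.001, -0.009], [5.4, -3.01, -1.7, -0.46, 0.001, -0, -0.009], [5.4, -2.99, -1.72, -0.46, 0.001, -0.001, -0.01], [5.4, -2.98, -1.75, -0.46, 0.001, -0, -0.009], [5.4, -2.96, -1.78, -0.46, 0.001, -0.001, -0.01]]
[[5.4, -2.94, -1.81, -0.45, 0.001, -0, -0.009], [5.4, -2.92, -1.85, -0.45, 0, -0.001, -0.01]]
```

View pics/w17.png

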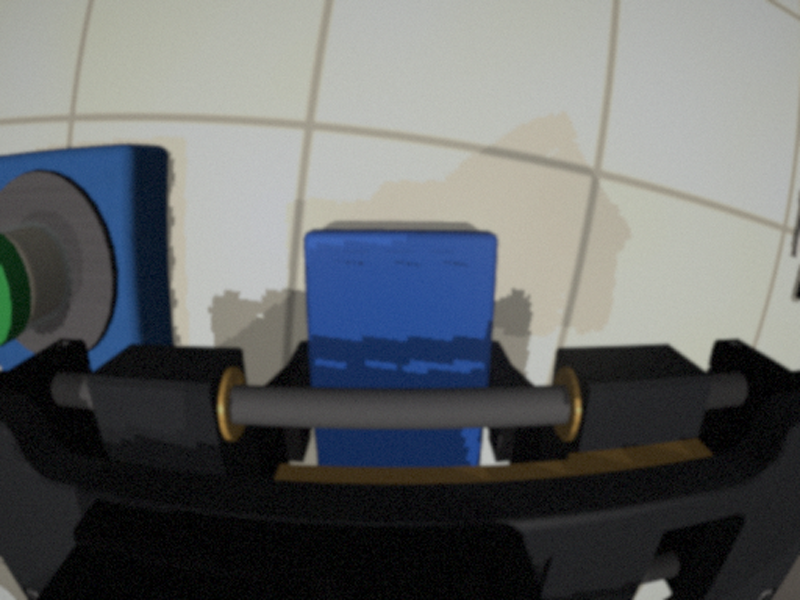

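Run:
```python
from meas import *
o,c=load("w17"); E=c["mount"]
f=192/np.tan(np.radians(c["vfov"]/2))
px=np.array([[306,232],[400,231],[496,233]])/1.5625-.3
x=(px[:,0]-c["cx"])/f;y=(px[:,1]-c["cy"])/f;r=np.hypot(x,y)
d=np.stack([np.sin(r)*x/r,np.sin(r)*y/r,np.cos(r)],1)@E[:3,:3].T
t=(-.0039-E[2,3])/d[:,2]; print((E[:3,3]+d*t[:,None])*1000)
```

```text
[[ 54.85400316 -27.99717242  -3.9       ]
 [ 54.90060399  -0.34169612  -3.9       ]
 [ 54.60235396  27.95480316  -3.9       ]]
```

move_arm(
  steps=[
    [5.4, -1.5, -0.8, -0.5, 0, 0, -0.009],
    [5.4, -3.0, -1.7, -0.5, 0, 0, -0.009],
    [5.4, -3.0, -1.7, -0.5, 0, 0, -0.009],
    [5.4, -3.0, -1.75, -0.5, 0, 0, -0.009],
    [5.4, -3.0, -1.8, -0.5, 0, 0, -0.009],
  ],
)

```text
time_s: 20.3
tool_pos: [0.5486, 0.1276, 0.1372]
tool_rot: [-180.0, -0.1, 100.7]
force: [1.3, -1.5, -1.8]
grip_width: 0.0572
```

```bash
python3 plan.py 0.481 -0.001 0.12 101.8 5.4 30
```

```text
[0.5486 0.1276 0.1372] [-1.7999e+02 -9.0000e-02  1.0067e+02] F [ 1.3 -1.5 -1.8] g 0.0572 t 20.3
[[5.4, -2.28, -1.8, 0.34, -0, -0, -0.004], [5.4, -2.27, -1.81, 0.34, -0, -0, -0.004], [5.4, -2.26, -1.82, 0.34, -0, -0.001, -0.004], [5.4, -2.25, -1.84, 0.35, -0, -0, -0.004], [5.4, -2.25, -1.84, 0.34, -0, -0.001, -0.004]]
```

move_arm(
  steps=[
    [5.4, -2.3, -1.8, 0.2, 0, 0, -0.004],
    [5.4, -2.3, -1.8, 0.2, 0, 0, -0.004],
    [5.4, -2.3, -1.8, 0.2, 0, 0, -0.004],
    [5.4, -2.2, -1.8, 0.2, 0, 0, -0.004],
    [5.4, -1.2, -1.2, 0.2, 0, 0, -0.004],
  ],
)

```text
time_s: 20.72
tool_pos: [0.4852, 0.0082, 0.1268]
tool_rot: [-179.9, 0.0, 101.6]
force: [-1.0, -1.0, -2.5]
grip_width: 0.0575
```

move_arm(
  steps=[
    [5.4, 0, 0, 0, 0, 0, 0],
    [5.4, 0, 0, 0, 0, 0, 0],
    [5.4, 0, 0, 0, 0, 0, 0],
  ],
)

```text
time_s: 20.97
tool_pos: [0.4872, 0.0124, 0.1273]
tool_rot: [179.9, -0.1, 101.8]
force: [-0.3, -0.5, -2.1]
grip_width: 0.0576
```

```bash
python3 shot.py w18; python3 plan.py 0.4805 -0.0018 0.075 101.8 5.4 15
```

```text
[0.4872 0.0124 0.1273] [ 1.7993e+02 -9.0000e-02  1.0180e+02] [-0.3 -0.5 -2.1] 0.0576 20.97 1.0
[0.4873 0.0128 0.1272] [ 1.7994e+02 -1.2000e-01  1.0185e+02] F [ 0.5  0.2 -1.6] g 0.0574 t 21.02
[[5.4, -0.33, -0.24, 1.3, 0, -0.001, 0], [5.4, -0.32, -0.24, 1.31, 0, -0, 0], [5.4, -0.32, -0.25, 1.3, 0.001, -0.001, 0], [5.4, -0.33, -0.24, 1.31, 0, -0, 0.001]]
```

View pics/w18.png

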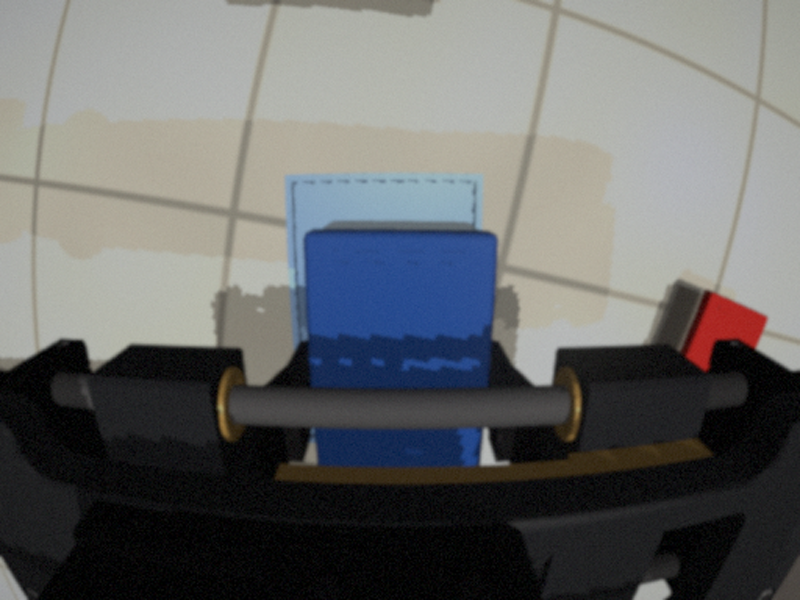

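Run:
```python
from meas import *
o,c=load("w18")
q=np.array([[287,177],[481,175]])/1.5625-.3
P=plane(c,q,.008,o)*1000; d=P[1]-P[0]; print(P,np.linalg.norm(d)); u=d/np.linalg.norm(d); n=np.array([u[1],-u[0]]); 
print("angle u",np.degrees(np.arctan2(u[1],u[0])),"center",P.mean(0)+85*n,P.mean(0)-85*n)
```

```text
[[410.95762072  68.73505893]
 [516.51566492  91.34956306]] 107.95330700345667
angle u 12.092122410316444 center [481.5427935   -3.07171308] [445.93049214 163.15633507]
```

move_arm(
  steps=[
    [5.4, -0.35, -0.25, 1.4, 0, 0, 0],
    [5.4, -0.35, -0.25, 1.4, 0, 0, 0],
    [5.4, -0.35, -0.25, 1.3, 0, 0, 0],
    [5.4, -0.3, -0.2, 1.0, 0, 0, 0],
    [5.4, 0, 0, 0.6, 0, 0, 0],
  ],
)

```text
time_s: 21.43
tool_pos: [0.4795, -0.0032, 0.0684]
tool_rot: [-179.9, -0.2, 101.8]
force: [-0.6, 0.5, -2.5]
grip_width: 0.0569
```

move_arm(
  steps=[
    [5.4, 0, 0, 0, 0, 0, 0],
    [5.4, 0, 0, 0, 0, 0, 0],
    [5.4, 0, 0, 0, 0, 0, 0],
  ],
)

```text
time_s: 21.68
tool_pos: [0.4808, -0.003, 0.0702]
tool_rot: [179.9, -0.1, 101.8]
force: [-0.1, -0.4, -2.2]
grip_width: 0.0573
```

```bash
python3 plan.py 0.481 -0.002 0.048 101.9 5.4 15
```

```text
[ 0.4808 -0.003   0.0702] [ 1.7995e+02 -1.1000e-01  1.0179e+02] F [-0.1 -0.4 -2.2] g 0.0573 t 21.68
[[5.4, 0.04, 0.02, 1.11, 0, -0.001, -0.001], [5.4, 0.05, 0.02, 1.11, 0.001, -0.001, -0.001]]
```

move_arm(
  steps=[
    [5.4, 0.05, 0, 0.8, 0, 0, 0],
    [5.4, 0.05, 0, 0.6, 0, 0, 0],
    [5.4, 0, 0, 0.4, 0, 0, 0],
    [5.4, 0, 0, 0.2, 0, 0, 0],
    [5.4, 0, 0, 0.1, 0, 0, 0],
  ],
)

```text
time_s: 22.1
tool_pos: [0.4794, -0.0025, 0.048]
tool_rot: [-179.9, -0.1, 101.8]
force: [-0.3, -0.5, -2.0]
grip_width: 0.0572
```

move_arm(
  steps=[
    [5.4, 0, 0, 0, 0, 0, 0],
    [5.4, 0, 0, 0, 0, 0, 0],
  ],
)

```text
time_s: 22.27
tool_pos: [0.4799, -0.0025, 0.0486]
tool_rot: [-180.0, -0.1, 101.8]
force: [1.0, 0.1, -1.9]
grip_width: 0.0571
```

move_arm(
  steps=[
    [5.4, 0, 0.1, 0.1, 0, 0, 0],
    [5.4, 0, 0, 0.1, 0, 0, 0],
    [5.4, 0, 0, 0.05, 0, 0, 0],
    [5.4, 0, 0, 0, 0, 0, 0],
  ],
)

```text
time_s: 22.6
tool_pos: [0.4807, -0.0024, 0.046]
tool_rot: [-180.0, -0.1, 101.7]
force: [0.5, -0.2, -3.0]
grip_width: 0.0575
```

move_arm(
  steps=[
    [5.4, 0, 0, 0.05, 0, 0, 0],
    [5.4, 0, 0, 0, 0, 0, 0],
  ],
)

```text
time_s: 22.77
tool_pos: [0.4807, -0.0024, 0.0455]
tool_rot: [-180.0, -0.1, 101.7]
force: [0.0, 0.8, -1.8]
grip_width: 0.0574
```

move_arm(
  steps=[
    [5.4, 0, 0, 0.05, 0, 0, 0],
    [5.4, 0, 0, 0, 0, 0, 0],
  ],
)

```text
time_s: 22.93
tool_pos: [0.4808, -0.0024, 0.045]
tool_rot: [-180.0, -0.1, 101.7]
force: [-1.0, -0.4, -2.6]
grip_width: 0.0572
```

move_arm(
  steps=[
    [5.4, 0, 0, 0.05, 0, 0, 0],
    [5.4, 0, 0, 0, 0, 0, 0],
  ],
)

```text
time_s: 23.1
tool_pos: [0.4808, -0.0024, 0.045]
tool_rot: [-180.0, -0.1, 101.7]
force: [-3.4, -0.3, 3.5]
grip_width: 0.0574
```

move_arm(
  steps=[
    [5.8, 0, 0, 0, 0, 0, 0],
    [6.2, 0, 0, 0, 0, 0, 0],
    [7.0, 0, 0, 0, 0, 0, 0],
    [8.0, 0, 0, 0, 0, 0, 0],
    [8.7, 0, 0, 0, 0, 0, 0],
  ],
)

```text
time_s: 23.52
tool_pos: [0.4809, -0.0023, 0.0445]
tool_rot: [-180.0, -0.1, 101.7]
force: [0.2, -0.2, -0.4]
grip_width: 0.0745
```

move_arm(
  steps=[
    [8.7, 0, 0, 0, 0, 0, 0],
    [8.7, 0, 0, -0.5, 0, 0, 0],
    [8.7, 0, 0, -2, 0, 0, 0],
    [8.7, 0, 0, -3, 0, 0, 0],
    [8.7, 0, 0, -3, 0, 0, 0],
  ],
)

```text
time_s: 23.93
tool_pos: [0.48, -0.0022, 0.1302]
tool_rot: [-179.9, -0.2, 101.8]
force: [-0.2, -1.0, 0.3]
grip_width: 0.0868
```

move_arm(
  steps=[
    [8.7, 0, 0, -3, 0, 0, 0],
    [8.7, 0, 0, -3, 0, 0, 0],
    [8.7, 0, 0, -1, 0, 0, 0],
    [8.7, 0, 0, 0, 0, 0, 0],
  ],
)

```text
time_s: 24.27
tool_pos: [0.4828, -0.0026, 0.2026]
tool_rot: [179.7, 0.1, 101.7]
force: [0.2, -0.0, -0.3]
grip_width: 0.087
```

```bash
python3 shot.py w19
python3 - <<'E'
from meas import *
rect("w19","blue",.049); rect("w19","trayb",.008)
E
python3 plan.py 0.68 -0.045 0.2 85 8.7 38
```

```text
[ 0.4828 -0.0026  0.2026] [1.7972e+02 6.0000e-02 1.0174e+02] [ 0.2 -0.  -0.3] 0.087 24.27 4.1
w19 blue z 0.049 bbox [ 225  128   56  103 5564] cent [4.797e-01 2.000e-04] rect c 480.3 -2.6 size 107.1 55.8 long axis -78.55
w19 trayb z 0.008 bbox [ 204   99   98  142 7827] cent [0.4789 0.0104] rect c 481.1 -2.8 size 169.2 110.6 long axis -78.3
[ 0.4815 -0.0027  0.2004] [ 1.7991e+02 -1.0000e-02  1.0174e+02] F [-0.   0.4 -0.7] g 0.0873 t 24.32
[[8.7, -1.36, 3.1, 0.01, 0, -0, 0.049], [8.7, -1.21, 3.16, 0.01, 0, -0, 0.049], [8.7, -1.05, 3.21, 0.01, 0, -0, 0.049], [8.7, -0.9, 3.26, 0.01, 0.001, -0, 0.048], [8.7, -0.74, 3.3, 0.01, 0, -0, 0.049]]
[[8.7, -0.57, 3.33, 0.02, 0.001, -0.001, 0.048]]
```

View pics/w19.png

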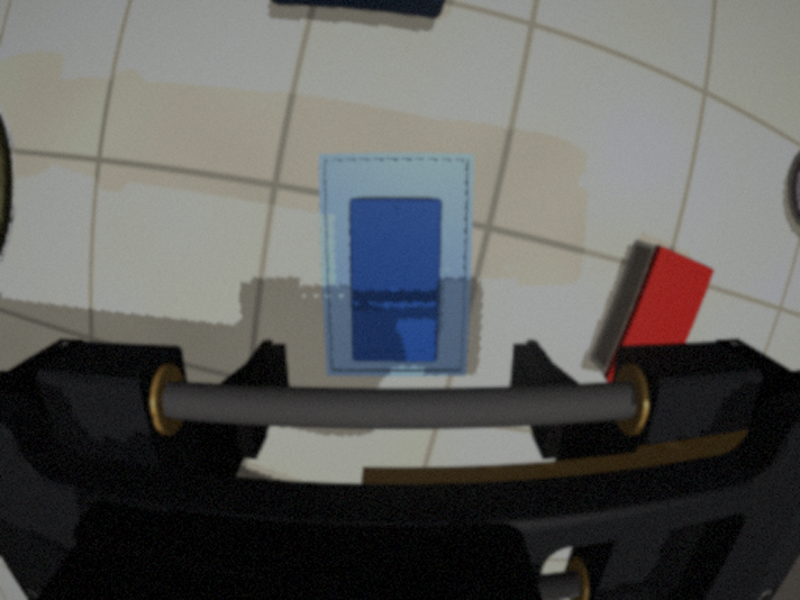

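Blue tub is centred within 1 mm and 0.3° of its tray. Now the red tub.

move_arm(
  steps=[
    [8.7, -1.4, 3.1, 0, 0, 0, 0.049],
    [8.7, -1.2, 3.15, 0, 0, 0, 0.049],
    [8.7, -1.05, 3.2, 0, 0, 0, 0.049],
    [8.7, -0.9, 3.25, 0, 0, 0, 0.049],
    [8.7, -0.75, 3.3, 0, 0, 0, 0.049],
  ],
)

```text
time_s: 24.73
tool_pos: [0.6462, -0.0388, 0.1959]
tool_rot: [-179.7, -0.1, 87.6]
force: [0.4, 0.4, 1.2]
grip_width: 0.0869
```

move_arm(
  steps=[
    [8.7, -0.5, 2.5, 0, 0, 0, 0.048],
    [8.7, 0, 0.8, 0, 0, 0, 0],
    [8.7, 0, 0, 0, 0, 0, 0],
    [8.7, 0, 0, 0, 0, 0, 0],
  ],
)

```text
time_s: 25.07
tool_pos: [0.6774, -0.0439, 0.1971]
tool_rot: [-179.7, -0.2, 85.1]
force: [-0.9, 0.8, 0.1]
grip_width: 0.0869
```

```bash
python3 shot.py w20
python3 - <<'E'
from meas import *
rect("w20","red",.045)
E
python3 plan.py 0.684 0.0135 0.1 85 8.7 38
```

```text
[ 0.6774 -0.0439  0.1971] [-1.7971e+02 -1.5000e-01  8.5090e+01] [-0.9  0.8  0.1] 0.0869 25.07 2.3
w20 red z 0.045 bbox [ 232   77   59  109 6183] cent [0.686 0.008] rect c 686.0 6.7 size 107.6 56.2 long axis 84.94
w20 red z 0.045 bbox [187 292  48  19 694] cent [ 0.6074 -0.1859] rect c 609.2 -187.5 size 57.3 26.2 long axis -10.07
[ 0.6772 -0.0439  0.198 ] [-1.7977e+02 -1.1000e-01  8.5090e+01] F [ 0.3 -0.1  0.2] g 0.0867 t 25.12
[[8.7, 1.92, 0.08, 3.27, -0.001, -0.001, 0.001], [8.7, 1.92, 0.07, 3.27, -0.002, -0, 0], [8.7, 1.92, 0.06, 3.27, -0.001, -0.001, 0.001]]
```

View pics/w20.png

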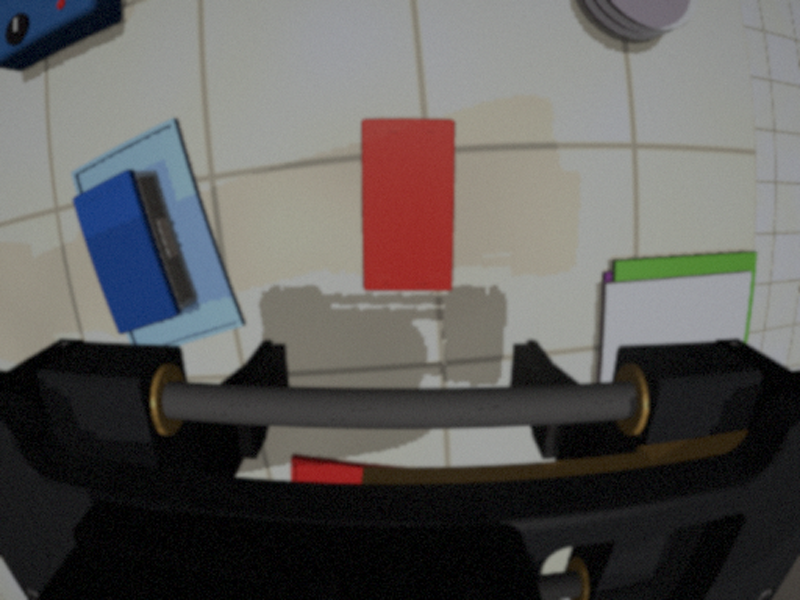

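move_arm(
  steps=[
    [8.7, 1.7, 0.15, 2.5, 0, 0, 0.001],
    [8.7, 1.7, 0.15, 2.5, 0, 0, 0.001],
    [8.7, 1.7, 0.15, 2.5, 0, 0, 0],
    [8.7, 0, 0, 2.2, 0, 0, 0],
    [8.7, 0, 0, 0, 0, 0, 0],
  ],
)

```text
time_s: 25.53
tool_pos: [0.683, 0.0073, 0.0977]
tool_rot: [-179.4, -0.0, 85.1]
force: [-0.8, -1.0, -1.1]
grip_width: 0.087
```

move_arm(
  steps=[
    [8.7, 0, 0, 0, 0, 0, 0],
    [8.7, 0, 0, 0, 0, 0, 0],
  ],
)

```text
time_s: 25.7
tool_pos: [0.688, 0.0046, 0.1042]
tool_rot: [179.9, -0.0, 84.8]
force: [0.7, 0.0, 0.7]
grip_width: 0.087
```

```bash
python3 plan.py 0.686 0.0067 0.041 84.95 8.7 38;python3 shot.py w21
```

```text
[0.688  0.0046 0.1042] [ 1.7994e+02 -5.0000e-02  8.4810e+01] F [0.7 0.  0.7] g 0.087 t 25.7
[[8.7, 0.09, -0.11, 3.16, 0.001, -0, -0.001], [8.7, 0.09, -0.11, 3.16, 0, -0.001, -0.002]]
[0.688  0.0046 0.1042] [ 1.7994e+02 -5.0000e-02  8.4810e+01] [0.7 0.  0.7] 0.087 25.7 1.4
```

View pics/w21.png

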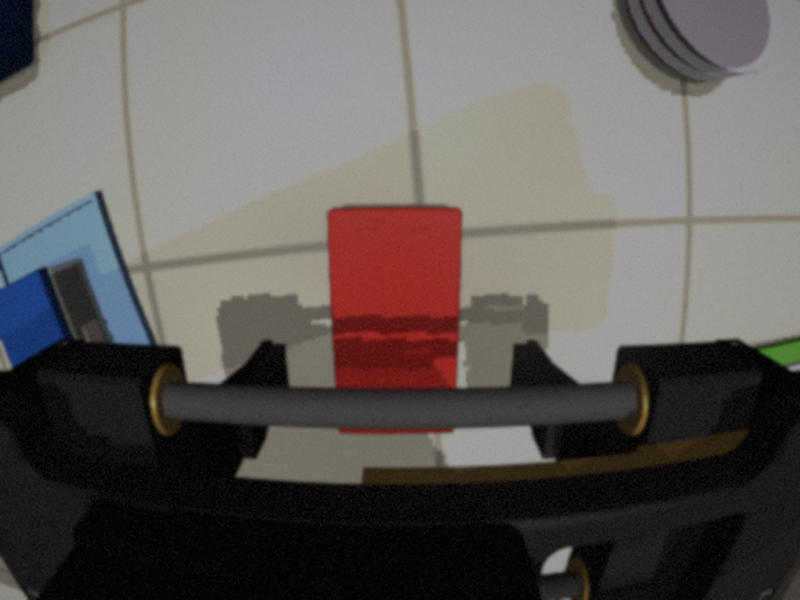

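move_arm(
  steps=[
    [8.7, 0.1, -0.15, 2.0, 0, 0, 0],
    [8.7, 0.1, -0.05, 1.8, 0, 0, 0],
    [8.7, 0, 0, 1.4, 0, 0, 0],
    [8.7, 0, 0, 0.8, 0, 0, 0],
    [8.7, 0, 0, 0, 0, 0, 0],
  ],
)

```text
time_s: 26.17
tool_pos: [0.685, 0.0071, 0.0411]
tool_rot: [-179.8, -0.1, 84.8]
force: [-0.0, 0.4, -0.3]
grip_width: 0.0868
```

move_arm(
  steps=[
    [8.7, 0, 0, 0, 0, 0, 0],
    [8.7, 0, 0, 0, 0, 0, 0],
  ],
)

```text
time_s: 26.33
tool_pos: [0.6868, 0.0078, 0.0437]
tool_rot: [179.9, -0.1, 84.8]
force: [-0.2, 0.8, 0.7]
grip_width: 0.0872
```

```bash
python3 plan.py 0.686 0.0067 0.0415 84.95 8.7 38
```

```text
[0.6868 0.0078 0.0437] [ 1.7995e+02 -1.1000e-01  8.4830e+01] F [-0.2  0.8  0.7] g 0.0872 t 26.33
[[8.7, -0.12, -0.07, 0.22, 0.001, -0.002, -0.002]]
```

move_arm(
  steps=[
    [8.7, -0.1, -0.05, 0.2, 0.001, -0.001, -0.002],
    [6.8, 0, 0, 0, 0, 0, 0],
    [6.3, 0, 0, 0, 0, 0, 0],
    [5.4, 0, 0, 0, 0, 0, 0],
    [5.4, 0, 0, 0, 0, 0, 0],
  ],
)

```text
time_s: 26.75
tool_pos: [0.6854, 0.0069, 0.0406]
tool_rot: [-179.9, -0.0, 85.0]
force: [0.0, -0.5, 0.5]
grip_width: 0.0679
```

move_arm(
  steps=[
    [5.4, 0, 0, 0, 0, 0, 0],
    [5.4, 0, 0, 0, 0, 0, 0],
    [5.4, 0, 0, 0, 0, 0, 0],
    [5.4, 0, 0, 0, 0, 0, 0],
  ],
)

```text
time_s: 27.08
tool_pos: [0.6855, 0.0069, 0.0405]
tool_rot: [-179.9, -0.0, 85.0]
force: [0.7, 0.1, -0.7]
grip_width: 0.0571
```

move_arm(
  steps=[
    [5.4, 0, 0, -0.6, 0, 0, 0],
    [5.4, 0, 0, -1.0, 0, 0, 0],
    [5.4, 0, 0, -1.5, 0, 0, 0],
    [5.4, 0, 0, -2.0, 0, 0, 0],
    [5.4, 0, 0, -2.0, 0, 0, 0],
  ],
)

```text
time_s: 27.5
tool_pos: [0.6852, 0.007, 0.1132]
tool_rot: [-179.9, -0.0, 85.0]
force: [0.9, 0.4, -1.4]
grip_width: 0.0572
```

```bash
python3 shot.py w22; python3 plan.py 0.605 -0.28 0.15 78.9 5.4 36
```

```text
[0.6852 0.007  0.1132] [-1.7988e+02 -4.0000e-02  8.4970e+01] [ 0.9  0.4 -1.4] 0.0572 27.5 21.8
[0.688  0.0074 0.1185] [ 1.7969e+02 -8.0000e-02  8.4960e+01] F [1.5 1.2 1.7] g 0.0574 t 27.55
[[5.4, -3.26, -0.64, -0.36, 0.001, -0, 0.012], [5.4, -3.27, -0.6, -0.36, 0.001, -0, 0.012], [5.4, -3.28, -0.56, -0.36, 0, -0, 0.012], [5.4, -3.28, -0.52, -0.36, 0.001, -0, 0.012], [5.4, -3.29, -0.48, -0.35, 0, -0, 0.012]]
[[5.4, -3.29, -0.44, -0.36, 0.001, -0, 0.011], [5.4, -3.3, -0.4, -0.35, 0, -0.001, 0.012], [5.4, -3.3, -0.36, -0.35, 0.001, -0, 0.011], [5.4, -3.31, -0.33, -0.36, 0, -0.001, 0.012]]
```

View pics/w22.png

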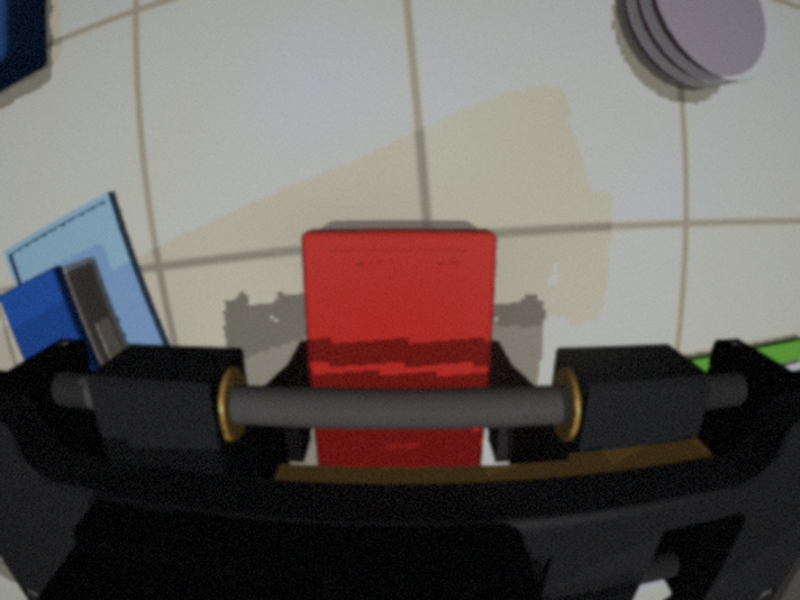

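move_arm(
  steps=[
    [5.4, -1.6, -0.4, -0.4, 0, 0, 0.012],
    [5.4, -3.25, -0.6, -0.4, 0, 0, 0.012],
    [5.4, -3.3, -0.6, -0.4, 0, 0, 0.012],
    [5.4, -3.3, -0.5, -0.2, 0, 0, 0.012],
    [5.4, -3.3, -0.5, 0, 0, 0, 0.012],
  ],
)

```text
time_s: 27.97
tool_pos: [0.6428, -0.1381, 0.1271]
tool_rot: [180.0, 0.0, 81.5]
force: [0.1, -1.2, -1.7]
grip_width: 0.0573
```

move_arm(
  steps=[
    [5.4, -3.3, -0.45, 0, 0, 0, 0.012],
    [5.4, -3.3, -0.4, 0, 0, 0, 0.012],
    [5.4, -3.3, -0.35, 0, 0, 0, 0.012],
    [5.4, -2.2, -0.3, 0, 0, 0, 0.01],
    [5.4, 0, 0, 0, 0, 0, 0],
  ],
)

```text
time_s: 28.38
tool_pos: [0.6053, -0.2626, 0.1257]
tool_rot: [-179.9, 0.3, 78.3]
force: [-0.5, -1.9, -2.2]
grip_width: 0.0572
```

move_arm(
  steps=[
    [5.4, 0, 0, 0, 0, 0, 0],
    [5.4, 0, 0, 0, 0, 0, 0],
  ],
)

```text
time_s: 28.55
tool_pos: [0.6086, -0.2527, 0.126]
tool_rot: [-179.9, -0.1, 78.9]
force: [1.4, 0.2, -1.2]
grip_width: 0.0572
```

```bash
python3 shot.py w23; python3 plan.py 0.6053 -0.2913 0.07 78.85 5.4 15
```

```text
[ 0.6086 -0.2527  0.126 ] [-1.7993e+02 -8.0000e-02  7.8920e+01] [ 1.4  0.2 -1.2] 0.0572 28.55 1.3
[ 0.6089 -0.2518  0.126 ] [-1.7993e+02 -9.0000e-02  7.9010e+01] F [ 0.3  0.3 -2.9] g 0.0569 t 28.6
[[5.4, -0.79, 0.08, 1.12, -0, -0, 0.001], [5.4, -0.79, 0.08, 1.12, -0, -0, 0], [5.4, -0.79, 0.08, 1.12, -0, -0.001, 0.001], [5.4, -0.79, 0.09, 1.12, -0.001, -0, 0], [5.4, -0.79, 0.08, 1.11, -0, -0.001, 0.001]]
```

View pics/w23.png

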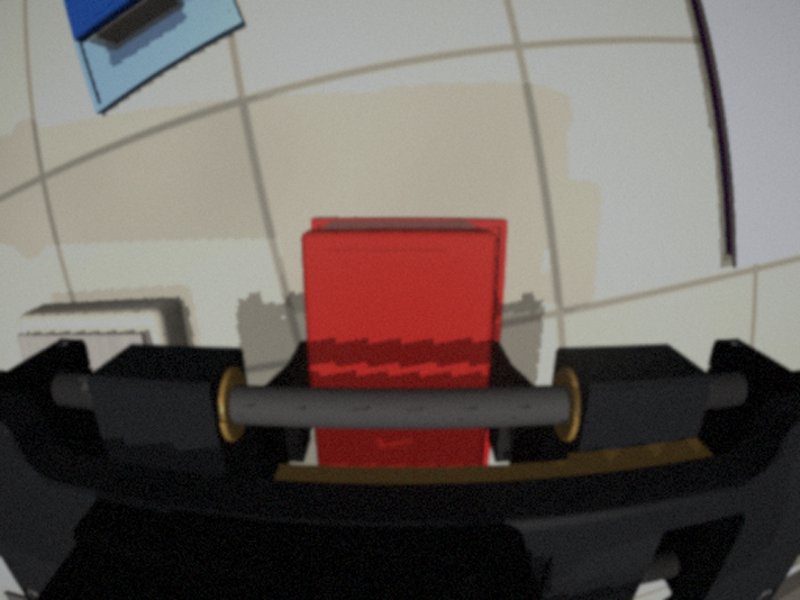

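Run:
```python
from meas import *
o,c=load("w23")
q=np.array([[312,219],[506,219]])/1.5625-.3
P=plane(c,q,.008,o)*1000; d=P[1]-P[0]; print(P,np.linalg.norm(d)); u=d/np.linalg.norm(d); n=np.array([u[1],-u[0]]); 
print("angle u",np.degrees(np.arctan2(u[1],u[0])),"center",P.mean(0)+85*n)
```

```text
[[ 569.36040487 -197.58180112]
 [ 676.01783794 -218.12882254]] 108.61854407775994
angle u -10.904163070360164 center [ 606.60994418 -291.32063433]
```

move_arm(
  steps=[
    [5.4, -0.8, 0.1, 1.2, 0, 0, 0],
    [5.4, -0.8, 0.1, 1.2, 0, 0, 0],
    [5.4, -0.8, 0.1, 1.2, 0, 0, 0],
    [5.4, -0.8, 0.1, 1.2, 0, 0, 0],
    [5.4, -0.8, 0.1, 0.8, 0, 0, 0],
  ],
)

```text
time_s: 29.02
tool_pos: [0.6037, -0.2947, 0.0662]
tool_rot: [-179.7, -0.1, 78.9]
force: [0.3, -0.5, -2.2]
grip_width: 0.057
```

move_arm(
  steps=[
    [5.4, 0, 0, 0, 0, 0, 0],
    [5.4, 0, 0, 0, 0, 0, 0],
    [5.4, 0, 0, 0, 0, 0, 0],
  ],
)

```text
time_s: 29.27
tool_pos: [0.6057, -0.2935, 0.0695]
tool_rot: [-179.9, -0.1, 78.9]
force: [0.5, 0.8, -0.7]
grip_width: 0.0571
```

```bash
python3 plan.py 0.6053 -0.2913 0.048 78.85 5.4 15
```

```text
[ 0.6057 -0.2935  0.0695] [-1.7992e+02 -7.0000e-02  7.8890e+01] F [ 0.5  0.8 -0.7] g 0.0571 t 29.27
[[5.4, 0.1, -0.04, 1.08, -0.001, -0.001, 0], [5.4, 0.1, -0.04, 1.07, -0, -0, 0.001]]
```

move_arm(
  steps=[
    [5.4, 0.1, -0.05, 0.8, 0, 0, 0],
    [5.4, 0.1, 0, 0.6, 0, 0, 0],
    [5.4, 0, 0, 0.4, 0, 0, 0],
    [5.4, 0, 0, 0.2, 0, 0, 0],
    [5.4, 0, 0, 0.1, 0, 0, 0],
  ],
)

```text
time_s: 29.68
tool_pos: [0.6048, -0.2914, 0.0477]
tool_rot: [-179.8, -0.0, 78.9]
force: [0.3, -0.2, -1.9]
grip_width: 0.0572
```

move_arm(
  steps=[
    [5.4, 0, 0, 0, 0, 0, 0],
    [5.4, 0, 0, 0, 0, 0, 0],
  ],
)

```text
time_s: 29.85
tool_pos: [0.6052, -0.2918, 0.0484]
tool_rot: [-179.9, -0.0, 78.9]
force: [0.4, -0.2, -1.7]
grip_width: 0.0573
```

move_arm(
  steps=[
    [5.4, 0.05, 0, 0.1, 0, 0, 0],
    [5.4, 0, 0, 0.1, 0, 0, 0],
    [5.4, 0, 0, 0.05, 0, 0, 0],
    [5.4, 0, 0, 0.05, 0, 0, 0],
    [5.4, 0, 0, 0, 0, 0, 0],
  ],
)

```text
time_s: 30.27
tool_pos: [0.6051, -0.2913, 0.0452]
tool_rot: [-179.9, -0.0, 78.9]
force: [0.2, 0.3, -2.6]
grip_width: 0.0574
```

move_arm(
  steps=[
    [5.4, 0, 0, 0.05, 0, 0, 0],
    [5.4, 0, 0, 0, 0, 0, 0],
  ],
)

```text
time_s: 30.43
tool_pos: [0.6051, -0.2913, 0.0448]
tool_rot: [-179.9, -0.0, 78.9]
force: [-0.4, 0.3, -1.3]
grip_width: 0.0571
```

move_arm(
  steps=[
    [5.4, 0, 0, 0.05, 0, 0, 0],
    [5.4, 0, 0, 0, 0, 0, 0],
  ],
)

```text
time_s: 30.6
tool_pos: [0.6052, -0.2913, 0.0445]
tool_rot: [-179.9, -0.0, 78.9]
force: [-0.3, 0.3, -1.0]
grip_width: 0.057
```

move_arm(
  steps=[
    [5.4, 0, 0, 0.05, 0, 0, 0],
    [5.4, 0, 0, 0, 0, 0, 0],
  ],
)

```text
time_s: 30.77
tool_pos: [0.6053, -0.2913, 0.0445]
tool_rot: [-179.9, -0.0, 78.9]
force: [-1.3, 0.9, 3.3]
grip_width: 0.0571
```

Touching the tray floor. Release and rise.

move_arm(
  steps=[
    [5.8, 0, 0, 0, 0, 0, 0],
    [6.2, 0, 0, 0, 0, 0, 0],
    [7.0, 0, 0, 0, 0, 0, 0],
    [8.0, 0, 0, 0, 0, 0, 0],
    [8.7, 0, 0, 0, 0, 0, 0],
  ],
)

```text
time_s: 31.18
tool_pos: [0.6052, -0.2913, 0.0437]
tool_rot: [-179.9, -0.0, 78.9]
force: [0.1, 0.3, 0.6]
grip_width: 0.0749
```

move_arm(
  steps=[
    [8.7, 0, 0, 0, 0, 0, 0],
    [8.7, 0, 0, -0.5, 0, 0, 0],
    [8.7, 0, 0, -2, 0, 0, 0],
    [8.7, 0, 0, -3, 0, 0, 0],
    [8.7, 0, 0, -3, 0, 0, 0],
  ],
)

```text
time_s: 31.6
tool_pos: [0.6046, -0.291, 0.1291]
tool_rot: [-179.8, -0.1, 78.9]
force: [0.6, -0.2, 0.2]
grip_width: 0.0869
```

move_arm(
  steps=[
    [8.7, 0, 0, -3, 0, 0, 0],
    [8.7, 0, 0, -3, 0, 0, 0],
    [8.7, 0, 0, -1, 0, 0, 0],
    [8.7, 0, 0, 0, 0, 0, 0],
    [8.7, 0, 0, 0, 0, 0, 0],
  ],
)

```text
time_s: 32.02
tool_pos: [0.6054, -0.2914, 0.1988]
tool_rot: [-179.9, -0.0, 78.9]
force: [-1.0, -0.3, 0.4]
grip_width: 0.0869
```

```bash
python3 shot.py w24; python3 shot.py t3 top; python3 shot.py s3 scene
python3 - <<'E'
from meas import *
o,c=load("w24")
# lid vs tray: same colour; print overall
rect("w24","red",.008)
a=c["img"][:,:,::-1][70:260,170:340]
cv2.imwrite("pics/r3.png",cv2.resize(np.clip(a*1.6,0,255).astype(np.uint8),None,fx=3.5,fy=3,interpolation=cv2.INTER_CUBIC))
E
```

```text
[ 0.6054 -0.2914  0.1988] [-179.9    -0.     78.89] [-1.  -0.3  0.4] 0.0869 32.02 2.1
[ 0.6047 -0.2913  0.1973] [-1.7976e+02 -4.0000e-02  7.8890e+01] [-0.2 -0.1 -2.1] 0.0871 32.07 1.2
[ 0.6043 -0.2912  0.1966] [-1.7969e+02 -6.0000e-02  7.8890e+01] [-0.3  0.8  0.3] 0.0867 32.12 0.5
w24 red z 0.008 bbox [  208    99    98   143 13471] cent [ 0.6069 -0.2861] rect c 605.7 -291.3 size 168.3 108.9 long axis 78.86
```

View pics/r3.png

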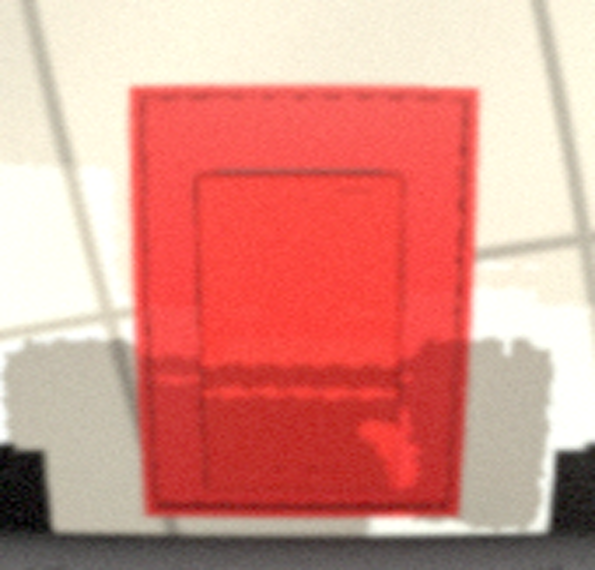

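View pics/s3.png

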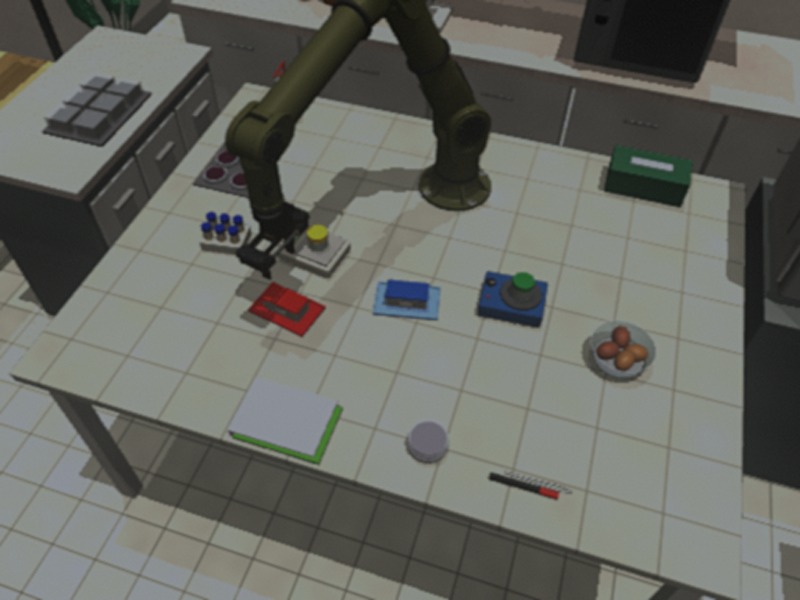

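View pics/t3.png

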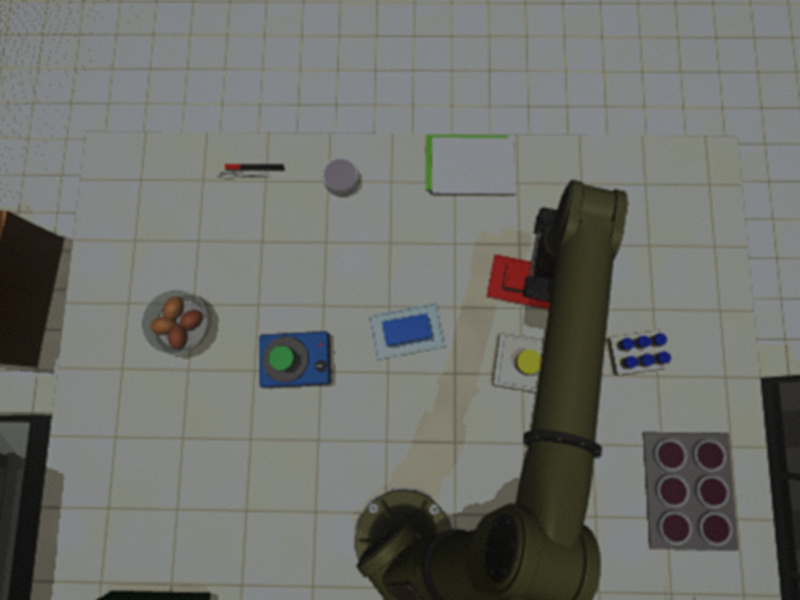

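Run:
```python
from meas import *
o,c=load("w24")
q=np.array([[196,173],[404,173],[396,490],[206,490]])/[3.5,3]+[170,70]-.4
Q=plane(c,q,.049,o)*1000; print("lid",Q.round(1),Q.mean(0).round(1),[np.linalg.norm(Q[i]-Q[i-1]).round(1) for i in range(4)])
for a,b in ((3,0),(2,1)): d=Q[b]-Q[a]; print(np.degrees(np.arctan2(d[1],d[0])))
from cell import env,job
o=env.get_obs(); print(o["time_s"],o["joint_velocities"].round(2)); print(job.sign_off())
```

```text
lid [[ 587.5 -231.7]
 [ 643.8 -242.7]
 [ 623.  -350.7]
 [ 566.7 -339.7]] [ 605.3 -291.2] [np.float64(110.0), np.float64(57.4), np.float64(110.0), np.float64(57.4)]
79.0869742619544
79.07912721770737
32.1667 [ 0.03  0.19 -0.04 -0.12 -0.06  0.14  0.09]
the job is handed in; nothing more can be done
None
```

All four samples are on their places, and the job is handed in at 32.2 s. I placed the yellow jar first, then the green jar, the blue tub and the red tub. Each one was lowered until it just touched (3 to 9 N), then released.

Last wrist-camera checks, taken as each sample was released (the camera is good to about 2 mm):

| Sample | Place | Off-centre | Angle difference |
|---|---|---|---|
| Yellow jar | balance pan | about 1.5 mm | round |
| Green jar | stirrer plate | about 1.5 mm | round |
| Blue tub | light blue tray | about 1 mm | about 0.3° |
| Red tub | red tray | under 1 mm | about 0.2° |

- **Final view:** the top and scene pictures at the end show both jars upright and both tubs lying flat. The bowl and vial rack look to be where they started. The gripper was open and about 15 cm clear of the red tub.
- **Disagreements:** cap and lid outlines measured a few mm small in most pictures, evenly all round, so the centres should hold. An early colour-based estimate of where the yellow jar sat in the gripper was about 8 mm out. I dropped it for an overlay that agreed with the other views.
- **Not checked:** the tubs look the same both ways round, so I turned each to its tray by the smaller angle and could not check for a half turn.

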